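Press the magnifier home in its cutout in the tilted tin bin

ROBOT

A 7-joint arm with a two-finger parallel gripper is mounted at the origin on the work surface. World frame = base frame: x ahead of the robot, y to its left, z up, the work surface at z = 0. Lengths are in m, angles in rad, forces in N, time in s.
With the tool pointing down it reaches from about 0.4 to 0.875 m from the base axis. Payload 19.3 kg.
Tool frame: the origin (TCP) lies midway between the tips of the shut fingers; the grasp point (between the pads) lies 19 mm behind it; z points along the fingers, y is the direction in which the jaws open and shut (so a half turn about z gives the same grasp; the last joint's range is limited). The gripper opens to 85 mm and grips with 20 to 120 N. Pads are 22 mm wide; open, the fingers measure 114 mm over their backs; the gripper's body (76 mm by 85 mm) begins 54 mm behind the grasp point. The pads swing forward as they close: fully open they stand 13 mm farther back than shut.
Start: joints at [1.153, 0.521, -0.036, 1.599, 0.021, 1.021, -0.113], TCP at [0.213, -0.588, 0.231] pointing down, gripper open.
Joint ranges: [-2.91, 2.91], [-0.3, 2.13], [-1.5, 1.42], [0.17, 2.43], [-1.26, 4.41], [0.16, 1.93], [-2.52, 2.52]. Speed limits (rad/s): [1.89, 1.89, 2.39, 2.39, 3.01, 3.01, 3.01].

INTERFACE

Orientations are given as [roll, pitch, yaw] about the fixed x, y, z axes, in that order (R = Rz(yaw) Ry(pitch) Rx(roll)).
In Python, from workcell import robot gives the robot as it stands. The module is installed in compiled form; this text tells all that it offers.
- The arm moves only by the shell command python3 -m handwheel 'ROWS' [FORCE]. ROWS is JSON, a list of rows, each an object with "jaw": the finger opening in cm, from 0 to 8.54; "offset": the shift along the world's x, y, z in cm, a list of three; "angular": the turn, a rotation vector about the world's x, y, z in degrees, a list of three. A call has 1 to 12 rows; each row is the pose to reach, as a shift and turn from the pose commanded when the call began; what a row does not reach only later rows make up. A row lasts 1/12 s, in which the tool goes at most 41.7 mm and 7.16 degrees, less where a joint would pass 70% of its speed; a pose out of reach is approached as far as the arm can. A call with a gripper value outside its range is refused whole. The fingers move at their own pace and stop on an object; FORCE is the grip in N (left out, the last holds). Time passes only in rows, so rows that repeat a pose let the fingers close. It gives the time, the measured TCP pose, the force and the opening at its end, in the units of the state.
- robot.get_state(): the state, without advancing time (a new reading comes with each control period).
- robot.camera(name): name is "scene" or "top" or "wrist"; returns the picture (420x560x3 uint8, red, green, blue); there is no depth.
- robot.camera_info(name): a dict with "mtx" (3x3 intrinsics, pixels), "xyz" and "rotation" of the camera in the world. Camera axes: x right, y up, looking along -z (the intrinsics and any distortion apply to the point x, -y, -z); pixel columns grow to the right and rows downward; lengths in m; the calibration is good to about 2 mm. A picture is of the moment at which its call begins: read the wrist's pose just before it. camera_info takes no time and is no camera call; for the wrist camera it gives the pose at the moment of the call.
- robot.finish_job(): hands the job in, once; it reports no verdict.
The state is a dict: "t": time; "qpos": joint angles; "qvel": joint speeds; "joint_torque": joint torques, N m; "ee_pos": TCP position; "tcp_rot": TCP orientation; "force": force on the tool from outside, world axes, zero at the start; "ft_torque": the same for the moment, N m; "grip_width": opening from 0.0 (shut) to 1.0 (fully open).
Only numpy, scipy, OpenCV 4.12 (cv2) and the standard library are available. Lean on these libraries where they do the work, as an engineer would, in place of code of your own. Each camera call takes 0.05 s, during which the arm holds its last target.

TASK

Put the wooden-handled magnifier away: take it from the table, lay it in the magnifier-shaped cutout of the plywood tray in the tilted tin bin, and press it down until the spring clip snaps over the handle and the whole magnifier lies fully home. Leave the mineral specimens on the ledge where they are, and let go of the magnifier when it is in.

Things in the scene. Friction and masses are not known exactly. Their poses are not given: they have to be found in the camera images.
- mag_mid (a point): Middle of the magnifier, half-way up: grip here. 188 mm long, 16 mm thick everywhere, 120 to 195 g; starts flat on the table (this point 8 mm above it). x runs along it towards the lens, z square to its flat side. Flat-oval wooden handle, 24 mm wide with rounded sides, from 16 mm on the lens side of this point to 90 mm on the other. Balances about 30 mm towards the lens. Same either face up.
- mag_lens (a point): Centre of the magnifier's lens (dark metal rim, 76 mm across, 16 mm thick), half-way up, 60 mm from mag_mid; axes as mag_mid.
- mag_end (a point): Far end of the magnifier's wooden handle, on its centre line, half-way up, 90 mm from mag_mid; axes as mag_mid.
- recess (a point): Where mag_mid lies when the magnifier is home in its cutout: 8 mm above the cutout's floor. x runs up the tray's slope to the ledge (lens side), handle down-slope; z points square out of the tray. Cutout 12 mm deep, so the magnifier stands 4 mm proud; 4 mm play all round, bevelled edges. Here it is 96 mm wide for fingers, from 18 mm up-slope to 26 mm down-slope of this point, same depth.
- recess_lens (a point): Where mag_lens lies when the magnifier is home: centre of the round part (84 mm across) of the cutout, at the ledge end; axes as recess. The tray's two other cutouts, a straight slot and a rhomb, are not for the magnifier.
- clip (a point): Middle of the sprung steel clip across the handle slot, 45 mm down-slope of recess, 12.5 mm above the cutout's floor, 21 mm long; axes as recess. Its two jaws, 20 mm apart, are pushed apart by the 24 mm handle: 5 to 8 N on the handle's end, square to the tray, snaps it in (up to 15 N nearer the lens); its weight alone does not. Jaw tops lie 1 mm lower than a seated handle's top.
- bin (a joint): Tilt of the galvanized tin bin and its tray, rad: 0 level, positive with the robot's side lower; hinged at the ledge's front edge, 0.38 to 0.54 at the start, clamped by wing nuts (does not move under 25 N). Bin 316 mm wide, 229 mm down the slope; side walls stand 16 mm, front lip 10 mm above the tray's face. The magnifier cutout's centre line is 95 mm from the nearer side wall.
- ledge: White laminated particleboard ledge, 840 mm wide (y), 200 mm deep (x), top 215 mm above the table, fixed. Origin on the table under the middle of its front edge; x points away from the robot.
- amethyst: Violet amethyst cluster on grey rock, about 100 mm across and 75 mm high, loose on the ledge. Origin under its middle.
- tourmaline: Black tourmaline rod, 150 mm long (x), 26 mm wide, 24 mm high, loose on the ledge. Origin under its middle.
- calcite: Orange calcite rhomb, 80 x 60 x 43 mm, loose on the ledge. Origin under its middle.
Not all that is in view belongs to the job. Leave any blue or green look-alike of the part that bears mag_mid alone.

How it is judged:
By the outcome, as a careful person would: the job done as asked, in the order asked, and still so for the second after the job is handed in, with the robot touching nothing.
It also fails if it takes over 43 s, if anything falls off the work surface, if the arm or the gripper's body presses on something with over 40 N, if the wrist force passes 120 N, or if a joint passes its speed limit or range.

## Working session

There is one attempt and no reset: what is moved stays moved. The work goes in short steps, Python scripts to look and compute and a shell command to move; the robot and the scene stay as the last step left them, time stands still between calls to the robot, and variables do not carry over. Pictures are saved under pics/ and viewed, and the job is handed in when it is done.

```bash
mkdir -p pics; ls; cat > h.py <<'E'
import numpy as np, cv2
from workcell import robot
from scipy.spatial.transform import Rotation as R
def info(n):
    c=robot.camera_info(n); return c
def snap(n,f):
    c=info(n); im=robot.camera(n); cv2.imwrite('pics/'+f,cv2.cvtColor(im,cv2.COLOR_RGB2BGR)); return c
def rotm(c):
    r=np.array(c['rotation'])
    return r if r.shape==(3,3) else R.from_euler('xyz',r).as_matrix()
def ray(c,uv):
    d=c.get('dist',c.get('distortion',None))
    p=cv2.undistortPoints(np.array([[uv]],float),np.array(c['mtx']),None if d is None else np.array(d))[0,0]
    v=rotm(c)@np.array([p[0],-p[1],-1.]); return np.array(c['xyz']),v
def onz(c,uv,z):
    o,v=ray(c,uv); return o+v*(z-o[2])/v[2]
def onplane(c,uv,p,n):
    o,v=ray(c,uv); return o+v*((p-o)@n)/(v@n)
def proj(c,P):
    P=np.atleast_2d(P); q=(P-np.array(c['xyz']))@rotm(c); q=q*[1,-1,-1]
    d=c.get('dist',c.get('distortion',None))
    return cv2.projectPoints(q.reshape(-1,1,3),np.zeros(3),np.zeros(3),np.array(c['mtx']),None if d is None else np.array(d))[0].reshape(-1,2)
E
python3 - <<'E'
from h import *
import json
s=robot.get_state(); print(s)
for n in ['scene','top','wrist']:
    c=snap(n,n+'0.png'); print(n,c)
E
```

```text
pics
{'t': 0.0, 'qpos': array([ 1.1528206 ,  0.52208699, -0.03634073,  1.59996906,  0.02118881,
        1.0210984 , -0.11281704]), 'qvel': array([ 0.00069333, -0.00044695,  0.00023697,  0.00077857,  0.00024171,
        0.00057942,  0.00202379]), 'joint_torque': array([ 4.70764353e-04, -9.27114415e+01,  1.98044904e+00, -3.69927120e+01,
        1.80597551e-02,  8.01047572e-03, -1.45140307e-04]), 'ee_pos': array([ 0.2128701 , -0.58728505,  0.23069405]), 'tcp_rot': array([-3.14041723e+00,  6.69088504e-05,  3.47753756e-01]), 'force': array([-0.0394172 , -0.13144774, -0.92945427]), 'ft_torque': array([ 0.01926658, -0.04982898, -0.02797124]), 'grip_width': 0.999314403682576}
scene {'mtx': array([[497.94890079,   0.        , 277.25868301],
       [  0.        , 497.94890079, 215.02221759],
       [  0.        ,   0.        ,   1.        ]]), 'xyz': array([1.28787661, 0.08031892, 1.04800208]), 'rotation': array([0.72300455, 0.01846211, 1.79630146])}
top {'mtx': array([[411.21819122,   0.        , 279.42959597],
       [  0.        , 411.21819122, 200.89755472],
       [  0.        ,   0.        ,   1.        ]]), 'xyz': array([ 0.39392954, -0.08303797,  1.16892443]), 'rotation': array([ 0.1225133 , -0.01041066, -1.56837289])}
wrist {'mtx': array([[378.68453394,   0.        , 274.82895501],
       [  0.        , 378.68453394, 211.7838974 ],
       [  0.        ,   0.        ,   1.        ]]), 'xyz': array([ 0.2776319 , -0.56430306,  0.37350241]), 'rotation': array([-0.27572815,  0.00156143, -1.22362986])}
```

View pics/top0.png

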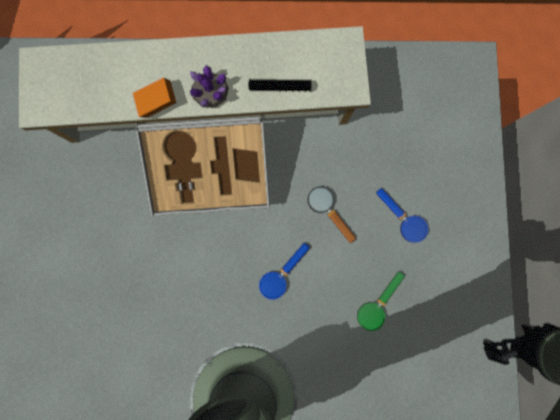

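View pics/scene0.png

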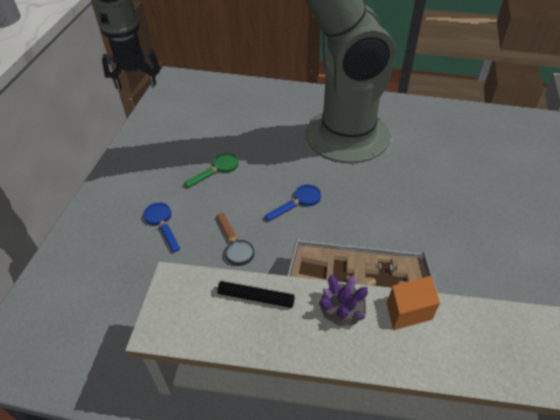

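View pics/wrist0.png

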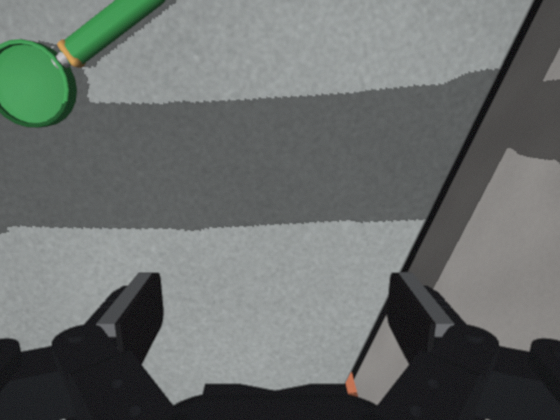

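Candidates in the top view are a blue magnifier (274,284), a blue one (413,229), a green one (371,316), and one with a brown wooden handle and clear lens (320,199). I choose the last and check it in close crops.

```bash
python3 - <<'E'
import cv2
im=cv2.imread('pics/top0.png')
cv2.imwrite('pics/c1.png',cv2.resize(im[175:255,295:375],None,fx=7,fy=7,interpolation=cv2.INTER_CUBIC))
cv2.imwrite('pics/c2.png',cv2.resize(im[110:220,130:275],None,fx=5,fy=5,interpolation=cv2.INTER_CUBIC))
im=cv2.imread('pics/scene0.png')
cv2.imwrite('pics/c3.png',cv2.resize(im[205:330,205:445],None,fx=3.3,fy=3.3,interpolation=cv2.INTER_CUBIC))
E
```

```text
(no output)
```

View pics/c1.png

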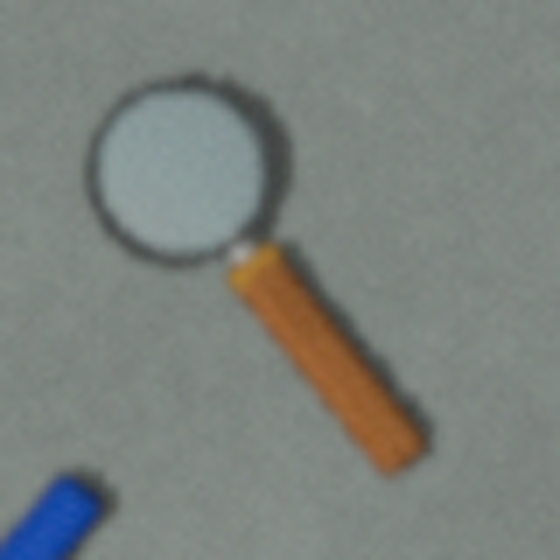

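View pics/c2.png

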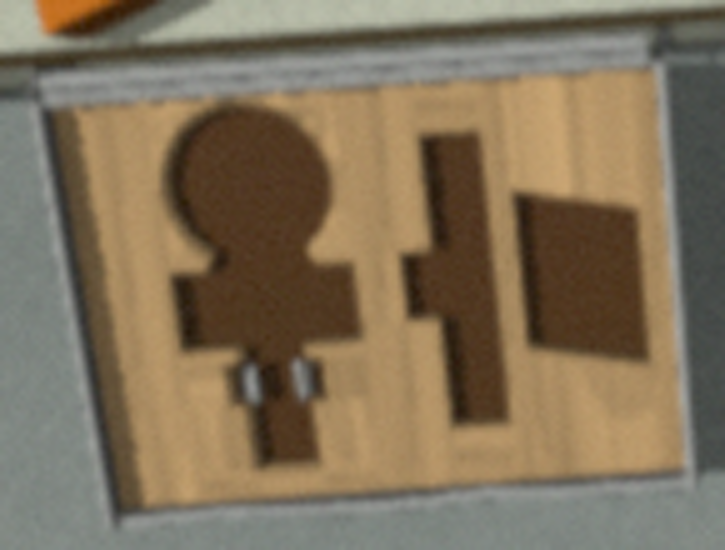

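View pics/c3.png

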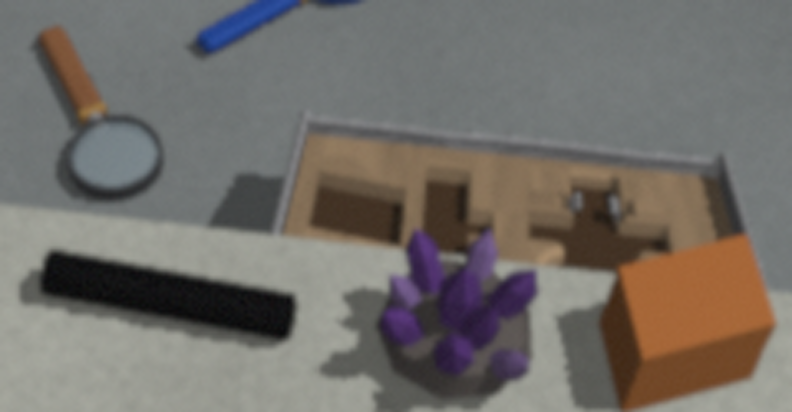

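The crops show the part: a clear lens with a dark rim and a brown handle. Lens centre is about (320,199), handle end about (352,240). The cutout is the one at top-image (165..200,130..205).

```bash
cat > fit.py <<'E'
from h import *
from scipy.optimize import least_squares
np.set_printoptions(precision=4,suppress=True)
ct=info('top'); cs=info('scene')
def cr(x,y,f,o): return np.array([o[0]+(x+.5)/f-.5,o[1]+(y+.5)/f-.5])
T=lambda x,y:cr(x,y,7,(295,175))
L=onz(ct,T(181,172),.015); E=onz(ct,T(405,456),.012)
print('lens',L,'end',E,'len',np.linalg.norm((L-E)[:2]))
d=(L-E)[:2]; print('yaw',np.arctan2(d[1],d[0]),'mid',L[:2]-d/np.linalg.norm(d)*.06, E[:2]+d/np.linalg.norm(d)*.09)
C=lambda x,y:cr(x,y,5,(130,110)); S=lambda x,y:cr(x,y,3.3,(205,205))
mm=[(ct,C(173,275),(18,48,4)),(ct,C(353,263),(18,-48,4)),(ct,C(362,338),(-26,-48,4)),(ct,C(183,350),(-26,48,4)),
(ct,C(258,468),(-94,16,4)),(ct,C(318,464),(-94,-16,4)),(ct,C(252,182),(60,0,4)),
(cs,S(575,203),(-45,-12,7)),(cs,S(613,207),(-45,12,7)),]
def RR(yaw,t):
    x=np.array([np.cos(yaw)*np.cos(t),np.sin(yaw)*np.cos(t),np.sin(t)]); y=np.array([-np.sin(yaw),np.cos(yaw),0]); return np.c_[x,y,np.cross(x,y)]
def res(p,full=False):
    M=RR(p[3],p[4]); r=[]
    for c,uv,q in mm: r.append(proj(c,p[:3]+M@(np.array(q)/1e3))[0]-uv)
    return np.ravel(r)
if __name__=='__main__':
    s=least_squares(res,[.6,.1,.15,0,.45],loss='soft_l1')
    p=s.x; print(p); print(res(p).reshape(-1,2).round(1))
    # ledge front edge line at z=.215
    a=onz(ct,(24,128),.215); b=onz(ct,(366,106),.215); print('ledge',a,b,np.arctan2(-(a-b)[0],(a-b)[1]))
    print(R.from_matrix(RR(p[3],p[4])).as_euler('xyz'), M:=RR(p[3],p[4]))
    print('upslope to ledge edge', p[:3]+M@[.11,0,.004])
E
python3 fit.py
```

```text
lens [ 0.5415 -0.2108  0.015 ] end [ 0.4274 -0.3     0.012 ] len 0.144799279745899
yaw 0.6632073680671192 mid [ 0.4942 -0.2477] [ 0.4983 -0.2445]
[0.6107 0.1608 0.0959 0.0666 0.4479]
[[-0.4 -0.9]
 [ 0.3 -0.8]
 [ 0.4  0.4]
 [-0.   0.2]
 [ 0.4  0. ]
 [ 0.2  0.1]
 [ 0.1  0.7]
 [ 1.2 -0. ]
 [ 0.  -0. ]]
ledge [0.6835 0.5141 0.215 ] [ 0.7427 -0.3009  0.215 ] 0.07253989300436726
[ 0.     -0.4479  0.0666] [[ 0.8994 -0.0666 -0.4321]
 [ 0.06    0.9978 -0.0288]
 [ 0.433   0.      0.9014]]
upslope to ledge edge [0.7079 0.1673 0.1472]
```

```bash
python3 -m handwheel '[{"jaw":8,"offset":[2.5,3,0],"angular":[0,0,2]},{"jaw":8,"offset":[5,6,0],"angular":[0,0,4]},{"jaw":7,"offset":[7.5,9,0],"angular":[0,0,6]},{"jaw":6,"offset":[10,12,0],"angular":[0,0,9]},{"jaw":6,"offset":[12.5,15,0],"angular":[0,0,12]},{"jaw":6,"offset":[15,18,0],"angular":[0,0,15]},{"jaw":6,"offset":[17.5,21,0],"angular":[0,0,18]},{"jaw":6,"offset":[20,24,0],"angular":[0,0,18]},{"jaw":6,"offset":[22,27,0],"angular":[0,0,18]},{"jaw":6,"offset":[23.5,29,0],"angular":[0,0,18]},{"jaw":6,"offset":[24,30,0],"angular":[0,0,18]},{"jaw":6,"offset":[24,30,0],"angular":[0,0,18]}]' 60
python3 - <<'E'
from h import *
s=robot.get_state();print(s['t'],s['ee_pos'],s['tcp_rot'])
c=snap('wrist','w1.png');print(c)
E
```

```text
t: 1.15
ee_pos: [0.4543, -0.2851, 0.2312]
tcp_rot: [-3.141, -0.001, 0.666]
force: [-0.4, 1.2, -0.2]
grip_width: 0.7
1.15 [ 0.45429276 -0.28508098  0.23119491] [-3.14102947e+00 -6.65366986e-04  6.65789002e-01]
{'mtx': array([[378.68453394,   0.        , 274.82895501],
       [  0.        , 378.68453394, 211.7838974 ],
       [  0.        ,   0.        ,   1.        ]]), 'xyz': array([ 0.50835235, -0.24300058,  0.37394769]), 'rotation': array([-0.27482714,  0.00113647, -0.90570168])}
```

View pics/w1.png

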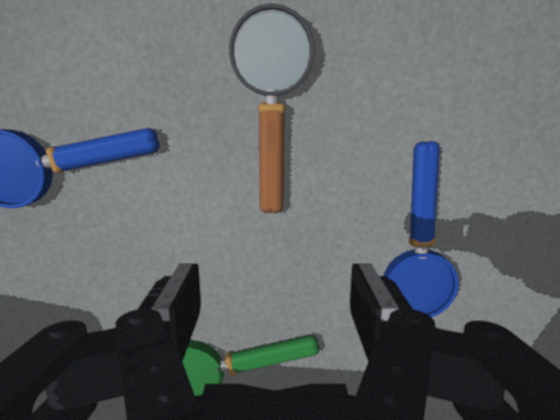

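The wrist view shows the real magnifier upright in the image: lens centre about (272,50), handle end about (272,211), aligned with the jaws.

```bash
python3 - <<'E'
from h import *
np.set_printoptions(precision=4,suppress=True)
# camera pose recorded
c=info('wrist')
L1=onz(c,(272,5),.012);L2=onz(c,(272,97),.012);Lw=onz(c,(230,50),.012),onz(c,(314,50),.012)
Lc=(Lw[0]+Lw[1])/2
print(L1,L2,np.linalg.norm(L1-L2),Lc,np.linalg.norm(Lw[0]-Lw[1]))
E=onz(c,(272,212),.008);F=onz(c,(271.5,105),.014)
Lc=(L1+L2)/2
print(E,F,np.linalg.norm((Lc-E)[:2]))
d=(Lc-E)[:2];yaw=np.arctan2(d[1],d[0]);u=d/np.linalg.norm(d)
print('yaw',yaw,'mid',Lc[:2]-u*.06,E[:2]+u*.09,F[:2]-u*.016)
s=robot.get_state();print('tcp',s['ee_pos'],s['tcp_rot'])
E
```

```text
[ 0.5707 -0.1919  0.012 ] [ 0.5109 -0.2384  0.012 ] 0.07575275375603929 [ 0.5424 -0.214   0.012 ] 0.07442785556546853
[ 0.4237 -0.3062  0.008 ] [ 0.5051 -0.2424  0.014 ] 0.1483445346181391
yaw 0.6607809398440622 mid [ 0.4935 -0.252 ] [ 0.4948 -0.251 ] [ 0.4925 -0.2522]
tcp [ 0.4532 -0.287   0.2312] [-3.1413  0.0002  0.6636]
```

```bash
python3 -m handwheel '[{"jaw":6,"offset":[2,1.8,-3],"angular":[0,0,0]},{"jaw":6,"offset":[4,3.5,-6],"angular":[0,0,0]},{"jaw":6,"offset":[4.1,3.5,-10],"angular":[0,0,0]},{"jaw":6,"offset":[4.1,3.5,-14],"angular":[0,0,0]},{"jaw":6,"offset":[4.1,3.5,-17.5],"angular":[0,0,0]},{"jaw":6,"offset":[4.1,3.5,-20],"angular":[0,0,0]},{"jaw":6,"offset":[4.1,3.5,-21.5],"angular":[0,0,0]},{"jaw":6,"offset":[4.1,3.5,-22.2],"angular":[0,0,0]},{"jaw":6,"offset":[4.1,3.5,-22.6],"angular":[0,0,0]},{"jaw":6,"offset":[4.1,3.5,-22.6],"angular":[0,0,0]}]' 60
python3 - <<'E'
from h import *
s=robot.get_state();print(s['t'],s['ee_pos'],s['tcp_rot'],s['force'])
c=snap('wrist','w2.png')
E
```

```text
t: 2.03
ee_pos: [0.4936, -0.2535, 0.0052]
tcp_rot: [-3.142, 0.0, 0.661]
force: [-0.3, 0.2, 0.9]
grip_width: 0.706
2.0333 [ 0.49359658 -0.25345798  0.00523656] [-3.14158379e+00  4.78352394e-04  6.60899117e-01] [-0.2683594   0.17010512  0.88364906]
```

View pics/w2.png

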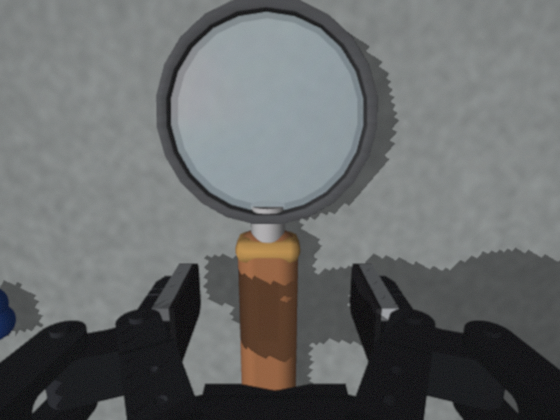

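The handle (about x=268) sits between the pads, so I close and lift a little.

```bash
python3 -m handwheel '[{"jaw":3,"offset":[0,0,0],"angular":[0,0,0]},{"jaw":2,"offset":[0,0,0],"angular":[0,0,0]},{"jaw":1,"offset":[0,0,0],"angular":[0,0,0]},{"jaw":1,"offset":[0,0,0],"angular":[0,0,0]},{"jaw":1,"offset":[0,0,0],"angular":[0,0,0]},{"jaw":1,"offset":[0,0,0],"angular":[0,0,0]},{"jaw":1,"offset":[0,0,0],"angular":[0,0,0]},{"jaw":1,"offset":[0,0,1],"angular":[0,0,0]},{"jaw":1,"offset":[0,0,3],"angular":[0,0,0]},{"jaw":1,"offset":[0,0,6],"angular":[0,0,0]},{"jaw":1,"offset":[0,0,9],"angular":[0,0,0]},{"jaw":1,"offset":[0,0,10],"angular":[0,0,0]}]' 80
python3 - <<'E'
from h import *
s=robot.get_state();print(s['t'],s['ee_pos'],s['tcp_rot'],s['force'],s['grip_width'])
c=snap('wrist','w3.png')
E
```

```text
t: 3.08
ee_pos: [0.4953, -0.2532, 0.1096]
tcp_rot: [3.138, -0.002, 0.662]
force: [1.1, 0.1, -0.4]
grip_width: 0.24
3.0833 [ 0.49532334 -0.25323953  0.10962696] [ 3.13754546e+00 -2.11331139e-03  6.61818407e-01] [ 1.10695539  0.1396715  -0.35197312] 0.23988853304671692
```

View pics/w3.png

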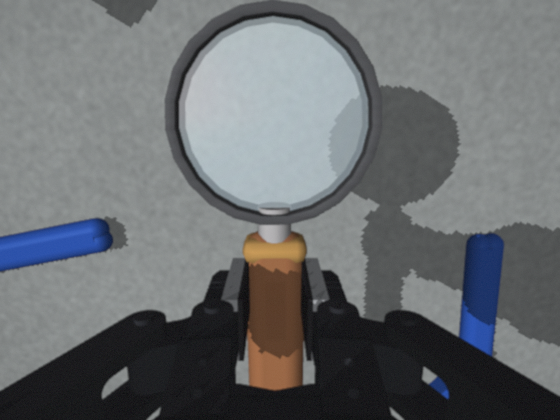

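```bash
cat > plan.py <<'E'
from h import *
np.set_printoptions(precision=4,suppress=True)
from fit import RR
def Rt(M): return M@np.diag([1,-1,-1.])
def delta(p,M,off,s=None,mid_in_tool=None):
    """tool target: point mid_in_tool (tool frame) at p+M@off"""
    s=s or robot.get_state(); Rc=R.from_euler('xyz',s['tcp_rot']).as_matrix(); T=Rt(M)
    tgt=p+M@np.array(off)-(T@np.array(mid_in_tool) if mid_in_tool is not None else 0)
    rv=R.from_matrix(T@Rc.T).as_rotvec(degrees=True)
    return (tgt-s['ee_pos'])*100, rv, tgt
E
python3 - <<'E'
from plan import *
c=info('wrist'); s=robot.get_state(); Rc=R.from_euler('xyz',s['tcp_rot']).as_matrix()
zt=Rc[:,2]
# plane of lens upper face: 2.8+8mm behind TCP
P=s['ee_pos']-zt*.0108
pts=[onplane(c,uv,P,zt) for uv in [(273,3),(273,223),(165,111),(381,111),(275,250)]]
print([Rc.T@(q-s['ee_pos']) for q in pts])
print(delta(np.array([.6107,.1608,.0959]),RR(.0666,.4479),[0,-.13,.15]))
E
```

```text
lens [ 0.5415 -0.2108  0.015 ] end [ 0.4274 -0.3     0.012 ] len 0.144799279745899
yaw 0.6632073680671192 mid [ 0.4942 -0.2477] [ 0.4983 -0.2445]
[array([ 0.0993, -0.0005, -0.0108]), array([ 0.0271, -0.0006, -0.0108]), array([ 0.0666, -0.0369, -0.0108]), array([ 0.0666,  0.0358, -0.0108]), array([ 0.0165,  0.0001, -0.0108])]
(array([ 5.8927, 28.0196, 12.1306]), array([  9.4837, -24.0926, -33.4544]), array([0.5545, 0.0268, 0.2311]))
```

```bash
python3 -m handwheel '[{"jaw":1,"offset":[0.5,0,3],"angular":[1.5,-3.8,-5.3]},{"jaw":1,"offset":[1,0,6],"angular":[3,-7.6,-10.6]},{"jaw":1,"offset":[1.5,2,9],"angular":[4.5,-11.4,-15.8]},{"jaw":1,"offset":[2,5,11],"angular":[6,-15.2,-21.1]},{"jaw":1,"offset":[3,9,12],"angular":[7.5,-19,-26.4]},{"jaw":1,"offset":[4,13,12],"angular":[9,-22.9,-31.7]},{"jaw":1,"offset":[5,17,12],"angular":[9.5,-24.1,-33.5]},{"jaw":1,"offset":[5.5,21,12],"angular":[9.5,-24.1,-33.5]},{"jaw":1,"offset":[5.9,25,12],"angular":[9.5,-24.1,-33.5]},{"jaw":1,"offset":[5.9,27.5,12],"angular":[9.5,-24.1,-33.5]},{"jaw":1,"offset":[5.9,28,12],"angular":[9.5,-24.1,-33.5]},{"jaw":1,"offset":[5.9,28,12],"angular":[9.5,-24.1,-33.5]}]' 80
python3 - <<'E'
from h import *
s=robot.get_state();print(s['t'],s['ee_pos'],s['tcp_rot'],s['force'],s['grip_width'])
c=snap('wrist','w4.png')
print(c)
import json; json.dump({k:np.array(v).tolist() for k,v in c.items()},open('w4.json','w'))
E
```

```text
t: 4.13
ee_pos: [0.5527, 0.0311, 0.225]
tcp_rot: [-3.136, -0.445, 0.069]
force: [0.5, 1.5, -2.0]
grip_width: 0.236
4.1333 [0.55274066 0.03106199 0.22502154] [-3.13589005 -0.44536473  0.06932041] [ 0.5255108   1.50686582 -1.98256076] 0.23599012339464784
{'mtx': array([[378.68453394,   0.        , 274.82895501],
       [  0.        , 378.68453394, 211.7838974 ],
       [  0.        ,   0.        ,   1.        ]]), 'xyz': array([0.55345344, 0.02994347, 0.38351756]), 'rotation': array([ 0.16954658,  0.00564542, -1.49964899])}
```

View pics/w4.png

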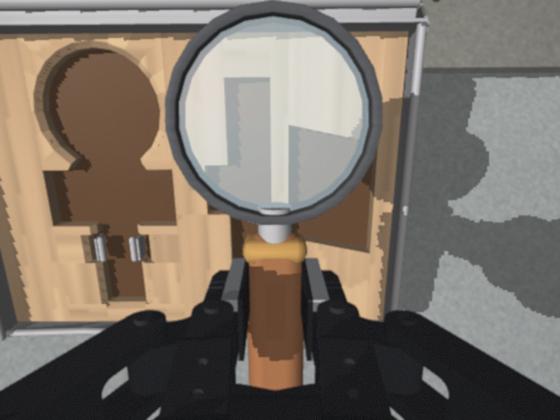

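```bash
python3 - <<'E'
from h import *
s=robot.get_state();print(s['t'],s['ee_pos'],s['tcp_rot'],s['qvel'].round(3))
c=snap('wrist','w5.png'); 
import json; json.dump({k:np.array(v).tolist() for k,v in c.items()},open('w5.json','w'));print(c['xyz'],c['rotation'])
im=cv2.imread('pics/w5.png'); cv2.imwrite('pics/c5.png',cv2.resize(im[0:345,0:240],None,fx=1.7*1,fy=1.7,interpolation=cv2.INTER_CUBIC))
cv2.imwrite('pics/c5a.png',cv2.resize(im[150:345,0:240],None,fx=3,fy=3,interpolation=cv2.INTER_CUBIC))
cv2.imwrite('pics/c5b.png',cv2.resize(im[0:190,0:240],None,fx=3,fy=3,interpolation=cv2.INTER_CUBIC))
E
```

```text
4.1833 [0.55274439 0.03227918 0.22500179] [-3.13563206 -0.44537465  0.07089626] [ 0.099 -0.002 -0.034  0.003 -0.062  0.002  0.14 ]
[0.553476   0.03113458 0.38351125] [ 0.16960941  0.00590103 -1.49795701]
```

View pics/c5a.png

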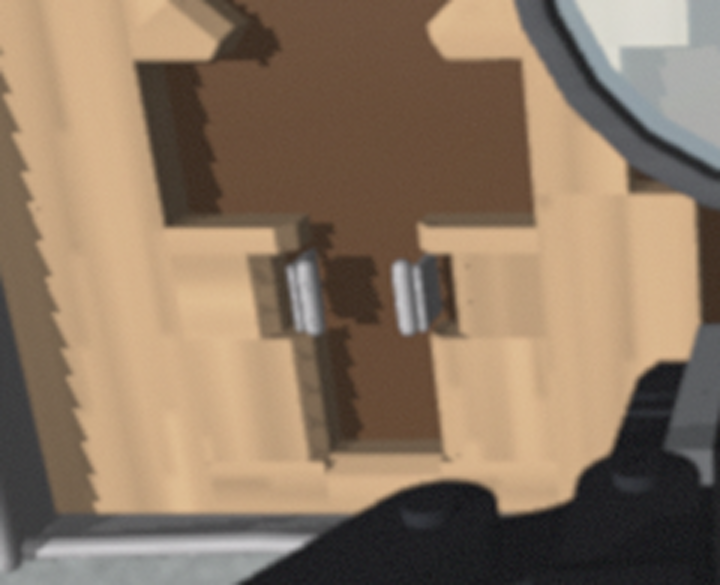

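View pics/c5b.png

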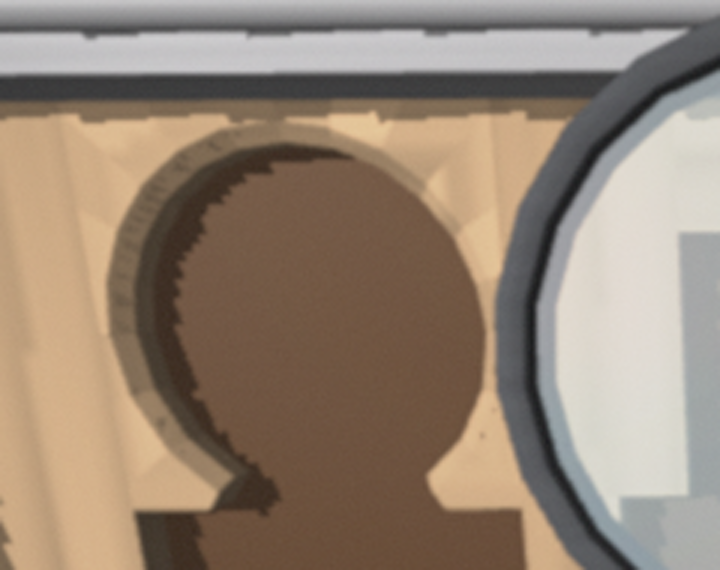

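```bash
cat > fit2.py <<'E'
import fit, json
from fit import *
cw={k:np.array(v) for k,v in json.load(open('w5.json')).items()}
A=lambda x,y:cr(x,y,3,(0,150)); B=lambda x,y:cr(x,y,3,(0,0))
W=[(cw,A(135,60),(18,48,4)),(cw,A(523,58),(18,-48,4)),(cw,A(538,226),(-26,-48,4)),(cw,A(165,228),(-26,48,4)),
(cw,A(314,461),(-94,16,4)),(cw,A(443,459),(-94,-16,4)),(cw,A(312,292),(-45,11,7)),(cw,A(401,296),(-45,-11,7)),(cw,B(298,312),(60,0,4))]
old=list(fit.mm)
for name,m in [('wrist',W),('both',W+old)]:
    fit.mm[:]=m
    s=least_squares(res,[.61,.16,.096,.066,.448],loss='soft_l1'); p=s.x
    print(name,p);print(res(p).reshape(-1,2).round(1).tolist())
E
python3 fit2.py
```

```text
lens [ 0.5415 -0.2108  0.015 ] end [ 0.4274 -0.3     0.012 ] len 0.144799279745899
yaw 0.6632073680671192 mid [ 0.4942 -0.2477] [ 0.4983 -0.2445]
wrist [0.6085 0.159  0.1039 0.0777 0.4749]
[[-1.2, -0.9], [-0.0, -1.1], [-0.1, -0.5], [-0.3, -0.5], [3.8, -0.4], [-0.4, 0.1], [0.5, 2.3], [-0.9, 0.8], [1.3, 5.4]]
both [0.6089 0.1598 0.1018 0.0771 0.4685]
[[-0.4, -0.8], [-0.3, -0.9], [-0.5, -0.6], [0.1, -0.6], [3.6, -0.8], [-0.8, -0.3], [0.5, 2.0], [-1.1, 0.6], [1.9, 6.1], [-0.7, -0.5], [0.2, -0.7], [0.5, 0.5], [-0.1, 0.7], [0.7, 0.3], [0.6, 0.2], [-0.4, 1.0], [0.9, -1.8], [-0.2, -1.9]]
```

```bash
cat > ov.py <<'E'
from fit import *
import json
def draw(cam,img,p,out,f,box):
    M=RR(p[3],p[4]); im=cv2.imread(img)
    x0,y0,x1,y1=box; o=cv2.resize(im[y0:y1,x0:x1],None,fx=f,fy=f,interpolation=cv2.INTER_CUBIC)
    a=np.linspace(0,2*np.pi,60)
    def pl(P,col):
        q=proj(cam,p[:3]+(np.array(P)/1e3)@M.T); q=((q-[x0,y0]+.5)*f-.5).round().astype(int)
        cv2.polylines(o,[q.reshape(-1,1,2)],False,col,1)
    for z,col in [(4,(0,255,0)),(-8,(255,255,0))]:
        pl([(60+42*np.cos(t),42*np.sin(t),z) for t in a],col)
        pl([(18,48,z),(18,-48,z),(-26,-48,z),(-26,48,z),(18,48,z)],col)
        pl([(-26,16,z),(-94,16,z),(-94,-16,z),(-26,-16,z)],col)
    for y in (10,-10): pl([(-34.5,y,7),(-55.5,y,7)],(0,0,255))
    cv2.imwrite('pics/'+out,o)
if __name__=='__main__':
    cw={k:np.array(v) for k,v in json.load(open('w5.json')).items()}
    p=np.array([.6087,.1595,.1025,.077,.470])
    draw(cw,'pics/w5.png',p,'o1.png',2.2,(0,0,250,270))
    draw(ct,'pics/top0.png',p,'o2.png',5,(130,110,275,220))
E
python3 ov.py
```

```text
lens [ 0.5415 -0.2108  0.015 ] end [ 0.4274 -0.3     0.012 ] len 0.144799279745899
yaw 0.6632073680671192 mid [ 0.4942 -0.2477] [ 0.4983 -0.2445]
```

View pics/o1.png

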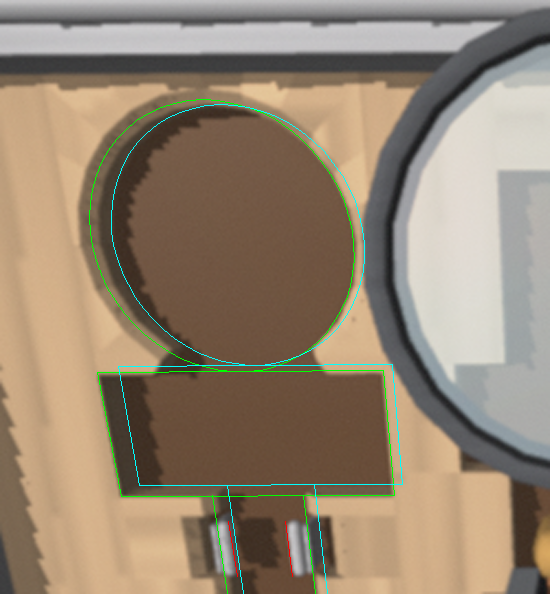

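View pics/o2.png

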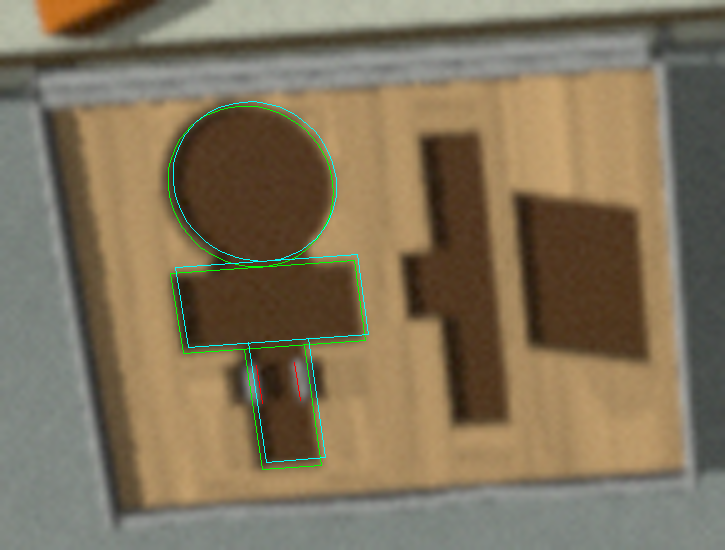

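```bash
python3 - <<'E' | tail -8
from plan import *
s=robot.get_state(); c=info('wrist'); Rc=R.from_euler('xyz',s['tcp_rot']).as_matrix()
zt=Rc[:,2]
for d in (.0108,.0028):
    P=s['ee_pos']-zt*d
    print(d,[(Rc.T@(onplane(c,uv,P,zt)-s['ee_pos'])*1e3).round(1) for uv in [(273,3),(273,223),(165,111),(381,111),(275,235)]])
p=np.array([.6087,.1595,.1025]);M=RR(.073,.470)
print(s['ee_pos'],s['qvel'].round(2))
for off in ([0,0,.08],[0,0,.03],[0,0,.012],[0,0,.0]):
    print(off,*delta(p,M,off,mid_in_tool=[.002,0,-.0028]))
E
```

```text
yaw 0.6632073680671192 mid [ 0.4942 -0.2477] [ 0.4983 -0.2445]
0.0108 [array([ 99.5,  -0.2, -10.8]), array([ 27.3,  -0.4, -10.8]), array([ 66.8, -36.7, -10.8]), array([ 66.8,  36.1, -10.8]), array([ 22.6,   0.3, -10.8])]
0.0028 [array([101.4,  -0.3,  -2.8]), array([24.7, -0.4, -2.8]), array([ 66.7, -38.9,  -2.8]), array([66.6, 38.2, -2.8]), array([19.8,  0.3, -2.8])]
[0.5526 0.0304 0.2249] [ 0.08 -0.   -0.01  0.   -0.03  0.    0.08]
[0, 0, 0.08] [ 1.9419 12.6406 -5.4491] [-0.1689 -1.4496  0.0006] [0.5721 0.1568 0.1704]
[0, 0, 0.03] [ 4.2003 12.8058 -9.9069] [-0.1689 -1.4496  0.0006] [0.5946 0.1585 0.1258]
[0, 0, 0.012] [  5.0133  12.8653 -11.5118] [-0.1689 -1.4496  0.0006] [0.6028 0.1591 0.1098]
[0, 0, 0.0] [  5.5553  12.9049 -12.5817] [-0.1689 -1.4496  0.0006] [0.6082 0.1595 0.0991]
```

```bash
python3 -m handwheel '[{"jaw":1,"offset":[0.3,3,-1],"angular":[0,-1.3,0.2]},{"jaw":1,"offset":[0.8,6,-2],"angular":[0,-1.3,0.2]},{"jaw":1,"offset":[1.3,9,-3.5],"angular":[0,-1.3,0.2]},{"jaw":1,"offset":[1.6,11.5,-4.5],"angular":[0,-1.3,0.2]},{"jaw":1,"offset":[1.8,13,-5.4],"angular":[0,-1.3,0.2]},{"jaw":1,"offset":[2.6,13.1,-7],"angular":[0,-1.3,0.2]},{"jaw":1,"offset":[3.4,13.1,-8.5],"angular":[0,-1.3,0.2]},{"jaw":1,"offset":[4.1,13.1,-10],"angular":[0,-1.3,0.2]},{"jaw":1,"offset":[4.1,13.1,-10],"angular":[0,-1.3,0.2]},{"jaw":1,"offset":[4.1,13.1,-10],"angular":[0,-1.3,0.2]},{"jaw":1,"offset":[4.1,13.1,-10],"angular":[0,-1.3,0.2]},{"jaw":1,"offset":[4.1,13.1,-10],"angular":[0,-1.3,0.2]}]' 80
python3 - <<'E'
from plan import *
s=robot.get_state();print(s['t'],s['ee_pos'],s['tcp_rot'],s['force'],s['qvel'].round(2))
c=snap('wrist','w6.png'); snap('scene','s6.png')
p=np.array([.6087,.1595,.1025]);M=RR(.073,.470)
Rc=R.from_euler('xyz',s['tcp_rot']).as_matrix()
print('mid in recess frame',M.T@(s['ee_pos']+Rc@[.003,0,-.0028]-p)*1e3, 'end',M.T@(s['ee_pos']+Rc@[-.087,0,-.0028]-p)*1e3)
im=cv2.imread('pics/s6.png'); cv2.imwrite('pics/s6c.png',cv2.resize(im[180:340,260:460],None,fx=3.5,fy=3.5,interpolation=cv2.INTER_CUBIC))
E
```

```text
t: 5.23
ee_pos: [0.5985, 0.1596, 0.1354]
tcp_rot: [3.141, -0.45, 0.071]
force: [-0.9, -0.1, -1.5]
grip_width: 0.238
lens [ 0.5415 -0.2108  0.015 ] end [ 0.4274 -0.3     0.012 ] len 0.144799279745899
yaw 0.6632073680671192 mid [ 0.4942 -0.2477] [ 0.4983 -0.2445]
5.2333 [0.5985 0.1596 0.1354] [ 3.1413 -0.4501  0.0706] [-0.8831 -0.1401 -1.5495] [-0.01 -0.   -0.   -0.    0.   -0.   -0.  ]
mid in recess frame [ 8.9285  0.8147 36.6837] end [-81.0534   1.0081  38.4788]
```

View pics/w6.png

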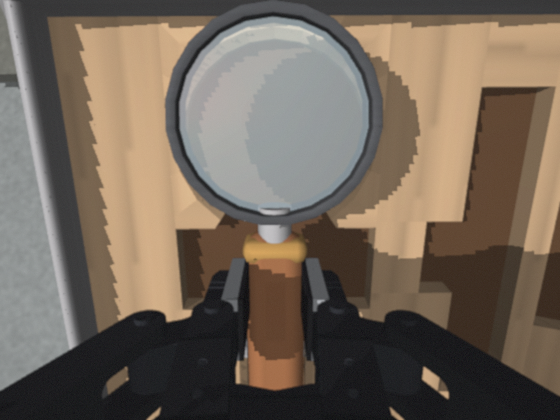

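View pics/s6c.png

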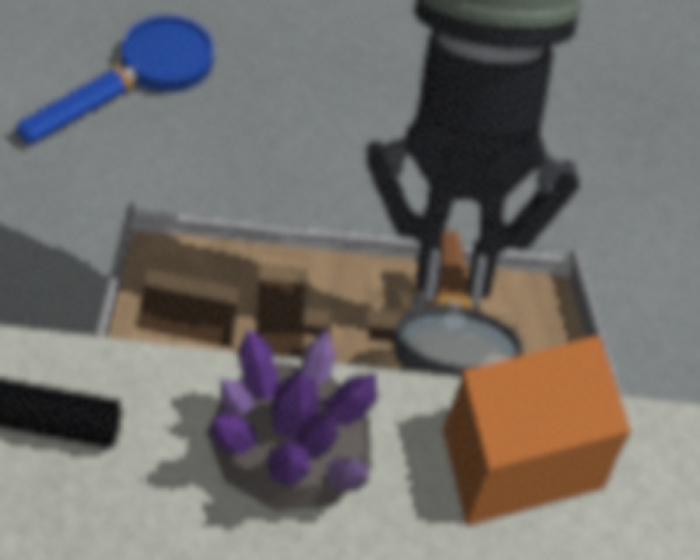

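```bash
python3 - <<'E'
from h import *
s=robot.get_state();print(s['qpos'].round(3),s['joint_torque'].round(2),s['qvel'].round(3))
E
```

```text
[-0.546  0.502  0.137  2.088  0.606  0.162 -2.519] [ 3.500e-01 -7.835e+01  5.900e+00 -2.574e+01  3.500e-01 -1.590e+00
  1.000e-02] [-0.003  0.003 -0.003 -0.004  0.002  0.002 -0.003]
```

```bash
cat > data.py <<'E'
import numpy as np
D=[([ 1.1528206 ,  0.52208699, -0.03634073,  1.59996906,  0.02118881,1.0210984 , -0.11281704],[ 0.2128701 , -0.58728505,  0.23069405],[-3.14041723e+00,  6.69088504e-05,  3.47753756e-01])]
E
python3 - <<'E'
from h import *
import itertools
from data import D
s=robot.get_state(); print(repr(s['qpos']),repr(s['ee_pos']),repr(s['tcp_rot']))
D=D+[(s['qpos'],s['ee_pos'],s['tcp_rot'])]
Rz=lambda a:R.from_euler('z',a); Ry=lambda a:R.from_euler('y',a)
out=[]
for sg in itertools.product([1,-1],repeat=4):
  for b0 in (0,np.pi/2,np.pi,-np.pi/2):
    for c in (0,np.pi/2,np.pi,-np.pi/2):
      e=0
      for q,x,r in D:
        M=Rz(b0+sg[0]*q[0])*Ry(q[1])*Rz(sg[1]*q[2])*Ry(q[3])*Rz(sg[2]*q[4])*Ry(q[5])*Rz(sg[3]*q[6]+c)
        e+=(M.inv()*R.from_euler('xyz',r)).magnitude()
      out.append((e,sg,b0,c))
out.sort(key=lambda a:a[0]); print(*out[:5],sep='\n')
E
```

```text
array([-0.54580555,  0.50161956,  0.13714798,  2.08844788,  0.6061539 ,
        0.16156803, -2.51938786]) array([0.5986353 , 0.15998834, 0.13549681]) array([ 3.14133581, -0.45032348,  0.07128889])
(6.949707593847714e-09, (-1, -1, -1, -1), 0, 1.5707963267948966)
(0.34697741569952356, (-1, 1, -1, -1), 0, 1.5707963267948966)
(0.591453673111501, (-1, 1, -1, -1), -1.5707963267948966, 0)
(0.6358040977680772, (-1, -1, -1, -1), -1.5707963267948966, 0)
(0.6358040994143576, (-1, -1, -1, -1), 1.5707963267948966, 3.141592653589793)
```

```bash
cat > kin.py <<'E'
from h import *
Rz=lambda a:R.from_euler('z',a); Ry=lambda a:R.from_euler('y',a)
def frames(q):
    A=Rz(-q[0])*Ry(q[1]); B=A*Rz(-q[2])*Ry(q[3]); C=B*Rz(-q[4])*Ry(q[5]); T=C*Rz(-q[6]+np.pi/2); return A,B,C,T
LO=np.array([-2.91,-.3,-1.5,.17,-1.26,.16,-2.52]);HI=np.array([2.91,2.13,1.42,2.43,4.41,1.93,2.52])
E
python3 - <<'E'
from kin import *
from data import D
s=robot.get_state(); D=D+[(s['qpos'],s['ee_pos'],s['tcp_rot'])]
e=np.array([0,0,1.])
A=[];b=[]
for q,x,r in D:
    F=frames(q); A.append(np.c_[e,F[0].apply(e),F[1].apply(e),F[2].apply(e)]);b.append(x)
A=np.vstack(A);b=np.hstack(b); x,*_=np.linalg.lstsq(A,b,rcond=None); print(x,A@x-b)
E
```

```text
[0.68824759 0.33310796 0.52235627 0.46036468] [ 0.05218298  0.03726947  0.01250281  0.0011047   0.02441459 -0.01250281]
```

The arm is at limits of joints 6 and 7, so it stopped short. The rotation model of the arm came out exact. I'll back out and collect a few varied poses to find the link lengths, then choose a feasible configuration.

```bash
cat > log.py <<'E'
from h import *
import json
s=robot.get_state(); f=open('log.jsonl','a'); f.write(json.dumps([s['qpos'].tolist(),s['ee_pos'].tolist(),s['tcp_rot'].tolist()])+'\n'); print(round(s['t'],2),s['ee_pos'].round(4),s['qpos'].round(3))
E
python3 log.py
python3 -m handwheel '[{"jaw":1,"offset":[-1.5,0,3.5],"angular":[0,0,0]},{"jaw":1,"offset":[-3.3,0,7],"angular":[0,0,0]},{"jaw":1,"offset":[-5,0,10.5],"angular":[0,6,0]},{"jaw":1,"offset":[-5,0,14],"angular":[0,12,0]}]' >/dev/null; python3 log.py
python3 -m handwheel '[{"jaw":1,"offset":[0,-2,2],"angular":[0,6,7]},{"jaw":1,"offset":[0,-4,2],"angular":[0,10,14]},{"jaw":1,"offset":[0,-5,2],"angular":[0,14,20]}]' >/dev/null; python3 log.py
python3 -m handwheel '[{"jaw":1,"offset":[0,-3,2],"angular":[5,0,7]},{"jaw":1,"offset":[0,-6,2],"angular":[10,0,14]},{"jaw":1,"offset":[0,-9,2],"angular":[15,0,20]}]' >/dev/null; python3 log.py
python3 -m handwheel '[{"jaw":1,"offset":[-3,-3,0],"angular":[-6,0,5]},{"jaw":1,"offset":[-6,-5,0],"angular":[-12,0,10]},{"jaw":1,"offset":[-8,-5,0],"angular":[-18,0,15]}]' >/dev/null; python3 log.py
```

```text
5.33 [0.5986 0.16   0.1355] [-0.546  0.502  0.137  2.088  0.606  0.162 -2.519]
5.67 [0.5506 0.1584 0.2546] [-0.282  0.284 -0.2    1.956  0.284  0.648 -2.175]
5.92 [0.5545 0.1075 0.2756] [-0.045  0.323 -0.296  1.81   0.087  0.885 -1.645]
6.17 [0.5547 0.0358 0.293 ] [ 0.247  0.329 -0.368  1.778 -0.124  0.948 -1.118]
6.42 [ 0.4726 -0.0194  0.2916] [ 0.18   0.19  -0.353  1.943  0.154  0.972 -1.096]
```

```bash
cat > fitk.py <<'E'
from kin import *
import json
from data import D
D=D+[json.loads(l) for l in open('log.jsonl')]
I=np.eye(3)
def row(q):
    R1=Rz(-q[0]);A=R1*Ry(q[1]);A2=A*Rz(-q[2]);B=A2*Ry(q[3]);B2=B*Rz(-q[4]);C=B2*Ry(q[5]);T=C*Rz(-q[6]+np.pi/2)
    # params: z0, R1:x,y ; A: x,z (y ambiguous with R1 y)... ; A2:x,y ; B: x,z ; B2: x,y ; C: x,z ; T: x,y
    cols=[I[:,2]]+[R1.apply(I[i]) for i in (0,1)]+[A.apply(I[i]) for i in (0,2)]+[A2.apply(I[i]) for i in (0,1)]+[B.apply(I[i]) for i in (0,2)]+[B2.apply(I[i]) for i in (0,1)]+[C.apply(I[i]) for i in (0,2)]+[T.apply(I[i]) for i in (0,1)]
    return np.array(cols).T
names='z0 R1x R1y Ax Az A2x A2y Bx Bz B2x B2y Cx Cz Tx Ty'.split()
A=np.vstack([row(q) for q,_,_ in D]);b=np.hstack([x for _,x,_ in D])
x,_,rk,sv=np.linalg.lstsq(A,b,rcond=1e-9)
if __name__=='__main__':
    print(len(D),rk,sv[-3:],dict(zip(names,x.round(4)))); print(abs(A@x-b).max())
E
python3 fitk.py
```

```text
6 15 [0.07041568 0.05562142 0.01532319] {'z0': np.float64(0.3203), 'R1x': np.float64(0.0), 'R1y': np.float64(-0.0213), 'Ax': np.float64(-0.0), 'Az': np.float64(0.5297), 'A2x': np.float64(0.0), 'A2y': np.float64(-0.0375), 'Bx': np.float64(0.0), 'Bz': np.float64(0.4207), 'B2x': np.float64(-0.0), 'B2y': np.float64(-0.0004), 'Cx': np.float64(0.0), 'Cz': np.float64(0.3279), 'Tx': np.float64(0.0), 'Ty': np.float64(0.0)}
3.782795743312306e-10
```

```bash
cat > ik.py <<'E'
from fitk import *
from scipy.optimize import least_squares
def fk(q): return row(q)@x, frames(q)[3]
def RR(yaw,t):
    a=np.array([np.cos(yaw)*np.cos(t),np.sin(yaw)*np.cos(t),np.sin(t)]); y=np.array([-np.sin(yaw),np.cos(yaw),0]); return np.c_[a,y,np.cross(a,y)]
P=np.array([.6087,.1595,.1025]);M=RR(.073,.470)
def ikall(pos,Rt,n=60,seed=0):
    g=np.random.default_rng(seed); out=[]
    Rt=R.from_matrix(Rt)
    def f(q):
        p,r=fk(q); return np.r_[(p-pos)*10,(Rt.inv()*r).as_rotvec()*3, 1e-4*(q-(LO+HI)/2)]
    for i in range(n):
        s=least_squares(f,g.uniform(LO,HI),bounds=(LO,HI),max_nfev=200)
        if abs(f(s.x)[:6]).max()<3e-3: out.append(s.x)
    return np.array(out)
E
python3 - <<'E'
from ik import *
np.set_printoptions(precision=2,suppress=True)
for nm,d in [('norm',[1,-1,-1.]),('flip',[-1,1,-1.])]:
    T=M@np.diag(d); pos=P+M@[0,0,.0]-T@[.003*d[0],0,-.0028]
    o=ikall(pos,T,80); print(nm,len(o))
    if len(o):
        m=np.minimum(o-LO,HI-o).min(1); i=np.argsort(-m)[:12]; print(np.c_[o[i],m[i]])
E
```

```text
norm 0
flip 40
[[ 0.29  0.79 -1.    2.06  1.58  0.78 -0.1   0.37]
 [ 0.23  0.74 -0.91  2.06  1.56  0.7  -0.11  0.37]
 [ 0.21  0.73 -0.88  2.06  1.56  0.68 -0.11  0.37]
 [ 0.19  0.71 -0.84  2.06  1.55  0.65 -0.12  0.37]
 [ 0.16  0.7  -0.81  2.07  1.54  0.62 -0.12  0.36]
 [ 0.15  0.69 -0.78  2.07  1.54  0.61 -0.12  0.36]
 [ 0.13  0.68 -0.76  2.07  1.53  0.59 -0.13  0.36]
 [ 0.11  0.67 -0.74  2.07  1.53  0.58 -0.13  0.36]
 [ 0.11  0.67 -0.73  2.07  1.53  0.57 -0.13  0.36]
 [ 0.08  0.66 -0.69  2.07  1.52  0.55 -0.13  0.36]
 [ 0.08  0.66 -0.68  2.07  1.52  0.54 -0.13  0.36]
 [ 0.37  0.88 -1.15  2.06  1.62  0.91 -0.07  0.35]]
```

No solution within joint limits exists with the present grasp, but with the hand half-turned there are comfortable ones. So I lay the magnifier back on a free spot of the table, turn the hand 180° and regrip.

```bash
python3 - <<'E'
from ik import *
np.set_printoptions(precision=4,suppress=True)
c=robot.camera_info('top'); s=robot.get_state(); print(s['ee_pos'],s['tcp_rot'],s['qvel'].round(2))
for uv in [(307,245),(288,273),(274,284),(258,284),(380,190),(413,229),(400,273)]: print(uv,onz(c,uv,.012))
Rc=R.from_euler('xyz',s['tcp_rot'])
Rt=R.from_euler('xyz',[np.pi,0,0]); print((Rt*Rc.inv()).as_rotvec(degrees=True), (np.array([.487,-.265,.10])-s['ee_pos'])*100)
for yw in (0,np.pi):
    o=ikall(np.array([.487,-.265,.006]),R.from_euler('xyz',[np.pi,0,yw]).as_matrix(),40); print(yw,o[:6].round(2) if len(o) else o)
E
```

```text
[ 0.4726 -0.0194  0.2916] [ 3.0606 -0.0122  0.7247] [-0.72 -0.42 -0.16  0.54  1.22  0.07 -0.53]
(307, 245) [ 0.4123 -0.1722  0.012 ]
(288, 273) [ 0.3349 -0.119   0.012 ]
(274, 284) [ 0.3048 -0.0803  0.012 ]
(258, 284) [ 0.3047 -0.0361  0.012 ]
(380, 190) [ 0.5688 -0.3814  0.012 ]
(413, 229) [ 0.4579 -0.4717  0.012 ]
(400, 273) [ 0.3355 -0.4308  0.012 ]
[  4.1803   2.348  -41.473 ] [  1.4418 -24.5554 -19.1619]
0 [[ 1.21  1.24 -1.35  1.88  1.31  1.27 -2.17]
 [ 0.22  0.77  0.25  1.93 -0.38  0.48 -0.84]
 [ 0.17  0.78  0.32  1.93 -0.48  0.5  -0.75]
 [ 0.31  0.75  0.11  1.93 -0.17  0.47 -1.03]
 [ 0.7   0.78 -0.44  1.91  0.57  0.58 -1.68]
 [ 0.84  0.83 -0.64  1.9   0.78  0.68 -1.85]]
3.141592653589793 [[ 0.71  0.78 -0.45  1.91  0.58  0.59  1.45]
 [ 0.82  0.82 -0.61  1.9   0.75  0.66  1.31]
 [ 0.96  0.9  -0.83  1.89  0.94  0.8   1.18]
 [ 0.94  0.88 -0.79  1.89  0.91  0.77  1.19]
 [ 0.97  0.91 -0.84  1.89  0.95  0.8   1.17]
 [ 0.27  0.76  0.18  1.93 -0.27  0.47  2.21]]
```

```bash
python3 -m handwheel '[{"jaw":1,"offset":[0,-2.5,0],"angular":[0.5,0.3,-5]},{"jaw":1,"offset":[0,-6,0],"angular":[1,0.6,-10]},{"jaw":1,"offset":[0.4,-9.5,-1],"angular":[1.7,1,-16]},{"jaw":1,"offset":[0.8,-13,-3],"angular":[2.3,1.3,-22]},{"jaw":1,"offset":[1.2,-16.5,-5],"angular":[3,1.6,-28]},{"jaw":1,"offset":[1.5,-20,-7],"angular":[3.5,2,-34]},{"jaw":1,"offset":[1.5,-23,-9.5],"angular":[4.2,2.3,-40]},{"jaw":1,"offset":[1.5,-24.5,-12.5],"angular":[4.2,2.3,-41.5]},{"jaw":1,"offset":[1.5,-24.5,-16],"angular":[4.2,2.3,-41.5]},{"jaw":1,"offset":[1.5,-24.5,-19],"angular":[4.2,2.3,-41.5]},{"jaw":1,"offset":[1.5,-24.5,-19],"angular":[4.2,2.3,-41.5]},{"jaw":1,"offset":[1.5,-24.5,-19],"angular":[4.2,2.3,-41.5]}]' 80
python3 -m handwheel '[{"jaw":1,"offset":[0,0,0],"angular":[0,0,0]},{"jaw":1,"offset":[0,0,0],"angular":[0,0,0]}]'
python3 log.py
```

```text
t: 7.42
ee_pos: [0.4891, -0.2586, 0.1013]
tcp_rot: [-3.137, -0.003, 0.003]
force: [0.4, -0.1, -0.6]
grip_width: 0.241
t: 7.58
ee_pos: [0.4907, -0.2593, 0.1037]
tcp_rot: [-3.139, -0.008, 0.003]
force: [0.6, -1.0, -1.8]
grip_width: 0.243
7.58 [ 0.4907 -0.2593  0.1037] [ 0.45   0.581 -0.093  1.893  0.074  0.664 -1.254]
```

```bash
python3 -m handwheel '[{"jaw":1,"offset":[0,0,-3],"angular":[0,0.3,0]},{"jaw":1,"offset":[0,0,-6],"angular":[0,0.3,0]},{"jaw":1,"offset":[0,0,-8],"angular":[0,0.3,0]},{"jaw":1,"offset":[0,0,-9],"angular":[0,0.3,0]},{"jaw":1,"offset":[0,0,-9.5],"angular":[0,0.3,0]},{"jaw":1,"offset":[0,0,-9.5],"angular":[0,0.3,0]},{"jaw":1,"offset":[0,0,-9.5],"angular":[0,0.3,0]}]' 80
python3 log.py
```

```text
t: 8.17
ee_pos: [0.4904, -0.2594, 0.0078]
tcp_rot: [-3.138, -0.002, 0.002]
force: [1.1, 0.5, -2.0]
grip_width: 0.237
8.17 [ 0.4904 -0.2594  0.0078] [ 0.435  0.744 -0.074  1.918  0.1    0.482 -1.276]
```

```bash
python3 -m handwheel '[{"jaw":1,"offset":[0,0,-0.15],"angular":[0,0,0]},{"jaw":1,"offset":[0,0,-0.25],"angular":[0,0,0]},{"jaw":3,"offset":[0,0,-0.25],"angular":[0,0,0]},{"jaw":5,"offset":[0,0,-0.25],"angular":[0,0,0]},{"jaw":6,"offset":[0,0,-0.25],"angular":[0,0,0]},{"jaw":6,"offset":[0,0,-0.25],"angular":[0,0,0]},{"jaw":6,"offset":[0,0,1],"angular":[0,0,0]},{"jaw":6,"offset":[0,0,3],"angular":[0,0,0]},{"jaw":6,"offset":[0,0,6],"angular":[0,0,0]},{"jaw":6,"offset":[0,0,8],"angular":[0,0,7]},{"jaw":6,"offset":[0,0,8],"angular":[0,0,14]},{"jaw":6,"offset":[0,0,8],"angular":[0,0,21]}]' 
python3 log.py
python3 -m handwheel '[{"jaw":6,"offset":[0,0,3],"angular":[0,0,7]},{"jaw":6,"offset":[0,0,6],"angular":[0,0,14]},{"jaw":6,"offset":[0,0,9],"angular":[0,0,21]},{"jaw":6,"offset":[0,0,10],"angular":[0,0,28]},{"jaw":6,"offset":[0,0,10],"angular":[0,0,35]},{"jaw":6,"offset":[0,0,10],"angular":[0,0,42]},{"jaw":6,"offset":[0,0,10],"angular":[0,0,49]},{"jaw":6,"offset":[0,0,10],"angular":[0,0,56]},{"jaw":6,"offset":[0,0,10],"angular":[0,0,63]},{"jaw":6,"offset":[0,0,10],"angular":[0,0,70]},{"jaw":6,"offset":[0,0,10],"angular":[0,0,77]},{"jaw":6,"offset":[0,0,10],"angular":[0,0,84]}]' 
python3 log.py
python3 -m handwheel '[{"jaw":6,"offset":[0,0,0],"angular":[0,0,7]},{"jaw":6,"offset":[0,0,0],"angular":[0,0,14]},{"jaw":6,"offset":[0,0,0],"angular":[0,0,21]},{"jaw":6,"offset":[0,0,0],"angular":[0,0,28]},{"jaw":6,"offset":[0,0,0],"angular":[0,0,35]},{"jaw":6,"offset":[0,0,0],"angular":[0,0,42]},{"jaw":6,"offset":[1,0,0],"angular":[0,0,49]},{"jaw":6,"offset":[2,0,0],"angular":[0,0,56]},{"jaw":6,"offset":[3,0,0],"angular":[0,0,63]},{"jaw":6,"offset":[4,0,0],"angular":[0,0,70]},{"jaw":6,"offset":[4,0,0],"angular":[0,0,75]},{"jaw":6,"offset":[4,0,0],"angular":[0,0,75]}]' 
python3 log.py
python3 - <<'E'
from h import *
c=snap('wrist','w7.png'); print(robot.get_state()['ee_pos'],robot.get_state()['tcp_rot'])
E
```

```text
t: 9.17
ee_pos: [0.4903, -0.2595, 0.0888]
tcp_rot: [-3.14, -0.002, 0.375]
force: [-0.2, 0.4, -1.4]
grip_width: 0.703
9.17 [ 0.4903 -0.2595  0.0888] [ 0.52   0.61  -0.192  1.892  0.176  0.655 -0.974]
t: 10.17
ee_pos: [0.4893, -0.2593, 0.1874]
tcp_rot: [-3.137, 0.001, 1.841]
force: [0.6, -0.4, -0.6]
grip_width: 0.706
10.17 [ 0.4893 -0.2593  0.1874] [ 0.808  0.519 -0.594  1.81   0.359  0.925  0.325]
t: 11.17
ee_pos: [0.5296, -0.2592, 0.1869]
tcp_rot: [-3.137, -0.0, -3.135]
force: [0.1, -0.3, 0.5]
grip_width: 0.701
11.17 [ 0.5296 -0.2592  0.1869] [ 0.946  0.658 -0.89   1.711  0.583  1.058  1.437]
[ 0.52927309 -0.25924656  0.18684714] [-3.13696560e+00 -3.83214544e-04 -3.14082325e+00]
```

View pics/w7.png

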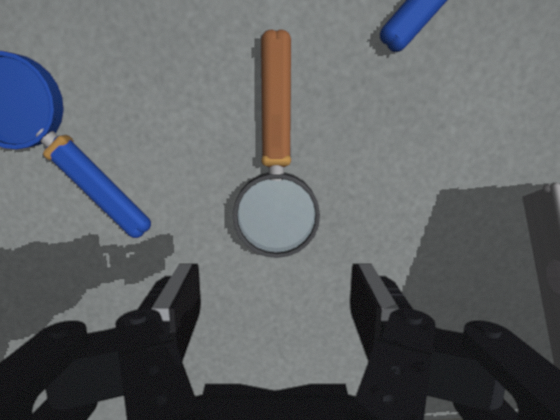

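The magnifier lies handle up in the image: end (276,31), lens centre (277,214), ferrule edge (277,164).

```bash
python3 - <<'E'
from h import *
np.set_printoptions(precision=4,suppress=True)
c=info('wrist');s=robot.get_state()
L=(onz(c,(277,172),.008)+onz(c,(277,257),.008))/2; E=onz(c,(276.3,30),.010); F=onz(c,(277,165),.010)
W=onz(c,(235,214),.008),onz(c,(320,214),.008)
print(L,E,F,np.linalg.norm(L-E),np.linalg.norm(W[0]-W[1]),(W[0]+W[1])/2)
d=(L-E)[:2];u=d/np.linalg.norm(d);print('yaw',np.arctan2(u[1],u[0]),L[:2]-u*.06,E[:2]+u*.09,F[:2]-u*.016,s['ee_pos'],s['tcp_rot'],s['qvel'].round(2))
E
```

```text
[ 0.5546 -0.2584  0.008 ] [ 0.4045 -0.2592  0.01  ] [ 0.5091 -0.2585  0.01  ] 0.1501712799121225 0.07511349776472534 [ 0.5529 -0.258   0.008 ]
yaw 0.005324659147535267 [ 0.4946 -0.2587] [ 0.4945 -0.2587] [ 0.4931 -0.2585] [ 0.5293 -0.2592  0.1868] [-3.137  -0.0004 -3.1408] [-0.   -0.01  0.02  0.01 -0.01 -0.01 -0.06]
```

```bash
python3 -m handwheel '[{"jaw":6,"offset":[-2,0,-3],"angular":[-0.2,0,0.2]},{"jaw":6,"offset":[-3.5,0,-6.5],"angular":[-0.2,0,0.2]},{"jaw":6,"offset":[-3.5,0,-10],"angular":[-0.2,0,0.2]},{"jaw":6,"offset":[-3.5,0,-13.5],"angular":[-0.2,0,0.2]},{"jaw":6,"offset":[-3.5,0,-16],"angular":[-0.2,0,0.2]},{"jaw":6,"offset":[-3.5,0,-17.5],"angular":[-0.2,0,0.2]},{"jaw":6,"offset":[-3.5,0,-18.2],"angular":[-0.2,0,0.2]},{"jaw":6,"offset":[-3.5,0,-18.3],"angular":[-0.2,0,0.2]},{"jaw":6,"offset":[-3.5,0,-18.3],"angular":[-0.2,0,0.2]}]'
python3 -m handwheel '[{"jaw":3,"offset":[0,0,0],"angular":[0,0,0]},{"jaw":2,"offset":[0,0,0],"angular":[0,0,0]},{"jaw":1,"offset":[0,0,0],"angular":[0,0,0]},{"jaw":1,"offset":[0,0,0],"angular":[0,0,0]},{"jaw":1,"offset":[0,0,0],"angular":[0,0,0]},{"jaw":1,"offset":[0,0,0],"angular":[0,0,0]},{"jaw":1,"offset":[0,0,0],"angular":[0,0,0]}]' 80
python3 log.py
```

```text
t: 11.97
ee_pos: [0.4951, -0.2592, 0.0044]
tcp_rot: [-3.133, 0.001, -3.137]
force: [0.5, 0.4, 1.4]
grip_width: 0.706
t: 12.55
ee_pos: [0.495, -0.2595, 0.0047]
tcp_rot: [-3.133, 0.001, -3.136]
force: [-4.8, -0.1, 18.7]
grip_width: 0.239
12.55 [ 0.495  -0.2595  0.0047] [ 0.861  0.856 -0.702  1.889  0.847  0.721  1.228]
```

```bash
python3 -m handwheel '[{"jaw":1,"offset":[0,0,1],"angular":[0,0,0]},{"jaw":1,"offset":[0,0,3],"angular":[0,0,0]},{"jaw":1,"offset":[0,0,7],"angular":[0,0,0]},{"jaw":1,"offset":[0,0,11],"angular":[0,0,0]},{"jaw":1,"offset":[0,0,15],"angular":[0,0,0]},{"jaw":1,"offset":[0,0,17],"angular":[0,0,0]},{"jaw":1,"offset":[0,0,17],"angular":[0,0,0]},{"jaw":1,"offset":[0,0,17],"angular":[0,0,0]}]' 80
python3 log.py
cat > tgt.py <<'E'
from ik import *
np.set_printoptions(precision=3,suppress=True)
T=M@np.diag([-1,1,-1.])
def go(off,mid=(.001,0,-.0033)):
    s=robot.get_state(); Rc=R.from_euler('xyz',s['tcp_rot'])
    t=P+M@np.array(off)-T@np.array(mid)
    return (t-s['ee_pos'])*100,(R.from_matrix(T)*Rc.inv()).as_rotvec(degrees=True)
def where(mid=(.001,0,-.0033)):
    s=robot.get_state(); Rc=R.from_euler('xyz',s['tcp_rot']).as_matrix()
    f=lambda d:(M.T@(s['ee_pos']+Rc@(np.array(mid)+[d,0,0])-P)*1e3).round(1)
    print('t',round(s['t'],2),'mid',f(0),'lens',f(-.06),'end',f(.09),'F tray',(M.T@s['force']).round(1),'grip',s['grip_width'].round(3))
E
python3 - <<'E'
from tgt import *
c=snap('wrist','w8.png')
for o in ([0,0,.09],[0,0,.03],[0,0,0]): print(o,*go(o))
E
```

```text
t: 13.22
ee_pos: [0.4946, -0.2594, 0.1746]
tcp_rot: [-3.132, 0.001, -3.136]
force: [-0.5, -0.1, -3.2]
grip_width: 0.242
13.22 [ 0.4946 -0.2594  0.1746] [ 0.993  0.627 -0.894  1.806  0.588  0.993  1.432]
[0, 0, 0.09] [ 7.632 41.596  0.69 ] [  1.514 -26.914   3.903]
[0, 0, 0.03] [10.342 41.794 -4.66 ] [  1.514 -26.914   3.903]
[0, 0, 0] [11.697 41.893 -7.335] [  1.514 -26.914   3.903]
```

View pics/w8.png

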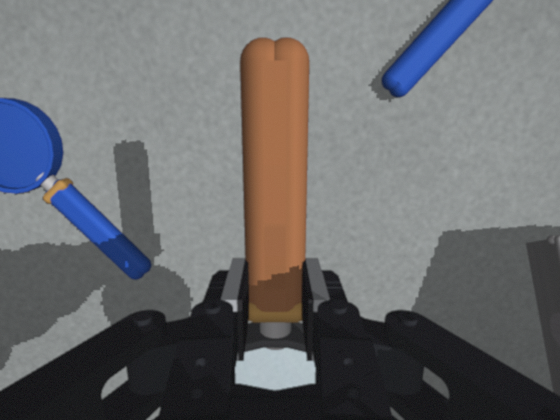

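```bash
python3 -m handwheel '[{"jaw":1,"offset":[0,2,2],"angular":[0.3,-4,0.6]},{"jaw":1,"offset":[0.5,5,4],"angular":[0.6,-9,1.2]},{"jaw":1,"offset":[1,9,4.5],"angular":[0.8,-14,1.8]},{"jaw":1,"offset":[2,13,4.5],"angular":[1,-19,2.4]},{"jaw":1,"offset":[3,17,4.5],"angular":[1.3,-23,3.2]},{"jaw":1,"offset":[4,21,4],"angular":[1.5,-26.9,3.9]},{"jaw":1,"offset":[5,25,4],"angular":[1.5,-26.9,3.9]},{"jaw":1,"offset":[6,29,4],"angular":[1.5,-26.9,3.9]},{"jaw":1,"offset":[7,33,3],"angular":[1.5,-26.9,3.9]},{"jaw":1,"offset":[7.6,37,2],"angular":[1.5,-26.9,3.9]},{"jaw":1,"offset":[7.6,40,1],"angular":[1.5,-26.9,3.9]},{"jaw":1,"offset":[7.6,41.6,0.7],"angular":[1.5,-26.9,3.9]}]' 80
python3 -m handwheel '[{"jaw":1,"offset":[0,0,0],"angular":[0,0,0]},{"jaw":1,"offset":[0,0,0],"angular":[0,0,0]},{"jaw":1,"offset":[0,0,0],"angular":[0,0,0]},{"jaw":1,"offset":[0,0,0],"angular":[0,0,0]},{"jaw":1,"offset":[0,0,0],"angular":[0,0,0]},{"jaw":1,"offset":[0,0,0],"angular":[0,0,0]}]' 80
python3 log.py
python3 - <<'E'
from tgt import *
where()
for o in ([0,0,.09],[0,0,.03],[0,0,0]): print(o,*go(o))
c=snap('wrist','w9.png')
s=robot.get_state(); Rc=R.from_euler('xyz',s['tcp_rot']).as_matrix()
q=s['ee_pos']+np.array([[.091,-.012,-.0033],[.091,.012,-.0033],[.091,0,-.0113],[.091,0,.0047]])@Rc.T
print(proj(c,q).round(0).tolist())
from ov import draw
draw(c,'pics/w9.png',np.r_[P,.073,.47],'o9.png',1.4,(0,0,560,420))
E
```

```text
t: 14.27
ee_pos: [0.567, 0.1255, 0.1859]
tcp_rot: [-3.141, 0.468, -3.069]
force: [1.0, -1.5, -2.5]
grip_width: 0.242
t: 14.77
ee_pos: [0.5676, 0.1236, 0.1874]
tcp_rot: [-3.141, 0.47, -3.07]
force: [-0.5, -0.8, -2.3]
grip_width: 0.243
14.77 [0.5676 0.1236 0.1874] [ 0.13   0.409 -0.657  2.133  1.115  0.454  0.236]Traceback (most recent call last):
  File "<stdin>", line 2, in <module>
  File "tgt.py", line 11, in where
    print('t',round(s['t'],2),'mid',f(0),'lens',f(-.06),'end',f(.09),'F tray',(M.T@s['force']).round(1),'grip',s['grip_width'].round(3))
                                                                                                               ^^^^^^^^^^^^^^^^^^^^^
AttributeError: 'float' object has no attribute 'round'
```

```bash
sed -i "s/s\['grip_width'\].round(3)/round(s['grip_width'],3)/" tgt.py
python3 - <<'E' | grep -v "yaw\|len"
from tgt import *
where()
for o in ([0,0,.09],[0,0,.03],[0,0,0]): print(o,*go(o))
c=snap('wrist','w9.png')
s=robot.get_state(); Rc=R.from_euler('xyz',s['tcp_rot']).as_matrix()
q=s['ee_pos']+np.array([[.091,-.012,-.0033],[.091,.012,-.0033],[.091,0,-.0113],[.091,0,.0047]])@Rc.T
print(proj(c,q).round(0).tolist())
from ov import draw
draw(c,'pics/w9.png',np.r_[P,.073,.47],'o9.png',1.4,(0,0,560,420))
E
```

```text
[0, 0, 0.09] [ 0.284  3.31  -0.714] [ 0.01  -0.016  0.097]
[0, 0, 0.03] [ 2.994  3.508 -6.063] [ 0.01  -0.016  0.097]
[0, 0, 0] [ 4.349  3.607 -8.738] [ 0.01  -0.016  0.097]
[[241.0, 38.0], [312.0, 38.0], [276.0, 33.0], [276.0, 42.0]]
```

View pics/o9.png

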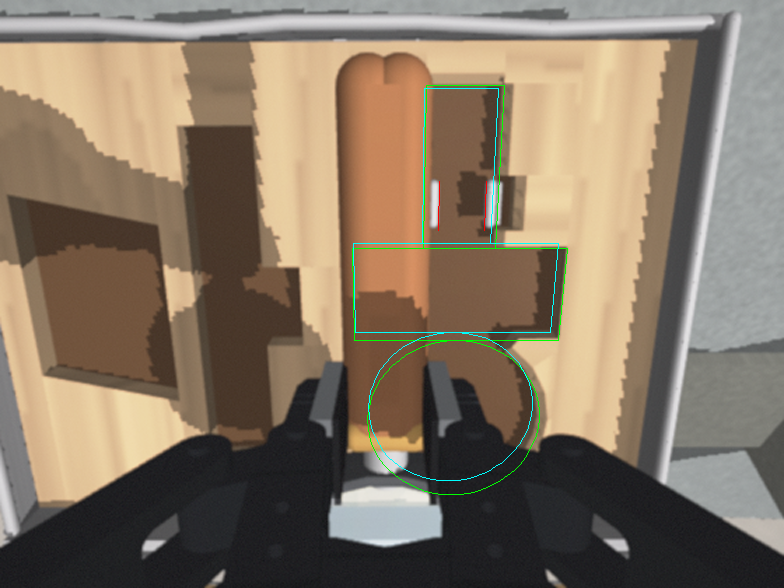

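```bash
python3 -m handwheel '[{"jaw":1,"offset":[0.1,1.5,0],"angular":[0,0,0]},{"jaw":1,"offset":[0.3,3,-0.3],"angular":[0,0,0]},{"jaw":1,"offset":[0.5,3.4,-1.2],"angular":[0,0,0]},{"jaw":1,"offset":[1.2,3.4,-2.6],"angular":[0,0,0]},{"jaw":1,"offset":[2,3.5,-4],"angular":[0,0,0]},{"jaw":1,"offset":[2.7,3.5,-5.4],"angular":[0,0,0]},{"jaw":1,"offset":[3,3.5,-6],"angular":[0,0,0]},{"jaw":1,"offset":[3,3.5,-6],"angular":[0,0,0]},{"jaw":1,"offset":[3,3.5,-6],"angular":[0,0,0]},{"jaw":1,"offset":[3,3.5,-6],"angular":[0,0,0]}]' 80
python3 log.py
cat > look.py <<'E'
import sys
from tgt import *
where()
for o in ([0,0,.03],[0,0,0.008],[0,0,0]): print(o,*go(o))
n=sys.argv[1]
c=snap('wrist',n+'.png')
from ov import draw
draw(c,'pics/'+n+'.png',np.r_[P,.073,.47],'o'+n+'.png',1.4,(0,0,560,420))
E
python3 look.py w10 | grep -v "yaw"
```

```text
t: 15.65
ee_pos: [0.5975, 0.16, 0.1282]
tcp_rot: [3.141, 0.47, -3.068]
force: [-0.1, -0.4, -1.8]
grip_width: 0.239
15.65 [0.5975 0.16   0.1282] [-0.013  0.557 -0.564  2.084  1.369  0.459 -0.035]
t 15.65 mid [ 0.7  1.3 31.3] lens [60.7  1.3 31.3] end [-89.3   1.3  31.2] F tray [-0.9 -0.4 -1.6] grip 0.239
[0, 0, 0.03] [ 0.007 -0.132 -0.146] [-0.018  0.027 -0.015]
[0, 0, 0.008] [ 1.001 -0.06  -2.107] [-0.018  0.027 -0.015]
[0, 0, 0] [ 1.362 -0.033 -2.821] [-0.018  0.027 -0.015]
lens [ 0.5415 -0.2108  0.015 ] end [ 0.4274 -0.3     0.012 ] len 0.144799279745899
```

View pics/ow10.png

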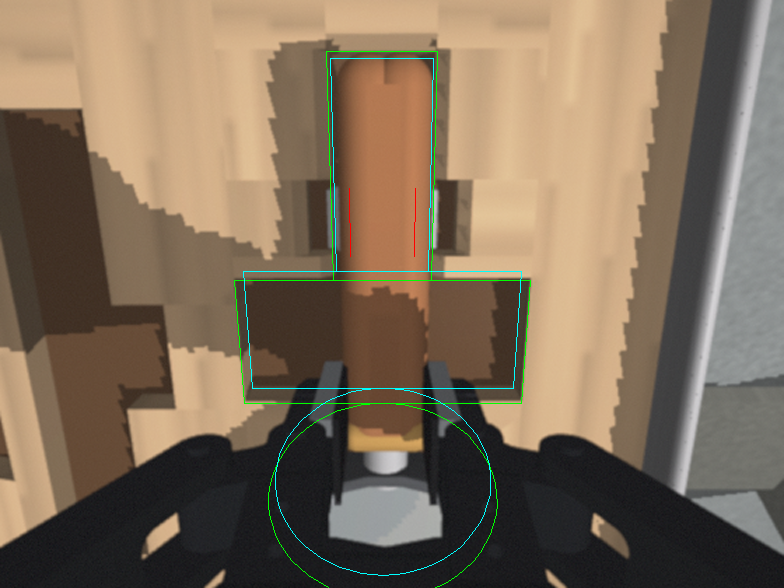

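Alignment is good (handle centred on the slot to about 1 mm). Descending.

```bash
python3 -m handwheel '[{"jaw":1,"offset":[0.2,-0.1,-0.6],"angular":[0,0,0]},{"jaw":1,"offset":[0.5,-0.1,-1.2],"angular":[0,0,0]},{"jaw":1,"offset":[0.8,-0.1,-1.7],"angular":[0,0,0]},{"jaw":1,"offset":[1,-0.1,-2.1],"angular":[0,0,0]},{"jaw":1,"offset":[1,-0.1,-2.1],"angular":[0,0,0]},{"jaw":1,"offset":[1,-0.1,-2.1],"angular":[0,0,0]}]' 80
python3 - <<'E' | tail -4
from tgt import *
where(); print(go([0,0,0]))
E
python3 -m handwheel '[{"jaw":1,"offset":[0.1,0,-0.2],"angular":[0,0,0]},{"jaw":1,"offset":[0.2,0,-0.4],"angular":[0,0,0]},{"jaw":1,"offset":[0.25,0,-0.5],"angular":[0,0,0]},{"jaw":1,"offset":[0.25,0,-0.5],"angular":[0,0,0]}]' 80
python3 look.py w11 | grep -v "yaw"
```

```text
t: 16.2
ee_pos: [0.6075, 0.1594, 0.1064]
tcp_rot: [3.141, 0.47, -3.068]
force: [0.1, 1.8, -0.2]
grip_width: 0.243
t 16.2 mid [-0.3  0.   7.3] lens [59.7  0.   7.3] end [-90.3  -0.    7.3] F tray [ 0.1  1.7 -0.3] grip 0.243
(array([ 0.356,  0.024, -0.634]), array([-0.025, -0.017, -0.049]))
t: 16.53
ee_pos: [0.61, 0.1593, 0.1015]
tcp_rot: [3.141, 0.47, -3.068]
force: [0.2, 1.7, -0.3]
grip_width: 0.239
t 16.53 mid [-0.3 -0.3  1.8] lens [59.7 -0.2  1.8] end [-90.3  -0.3   1.8] F tray [ 0.2  1.7 -0.4] grip 0.239
[0, 0, 0.03] [-1.25  -0.066  2.531] [-0.02  -0.001 -0.045]
[0, 0, 0.008] [-0.256  0.007  0.569] [-0.02  -0.001 -0.045]
[0, 0, 0] [ 0.105  0.033 -0.144] [-0.02  -0.001 -0.045]
lens [ 0.5415 -0.2108  0.015 ] end [ 0.4274 -0.3     0.012 ] len 0.144799279745899
```

View pics/ow11.png

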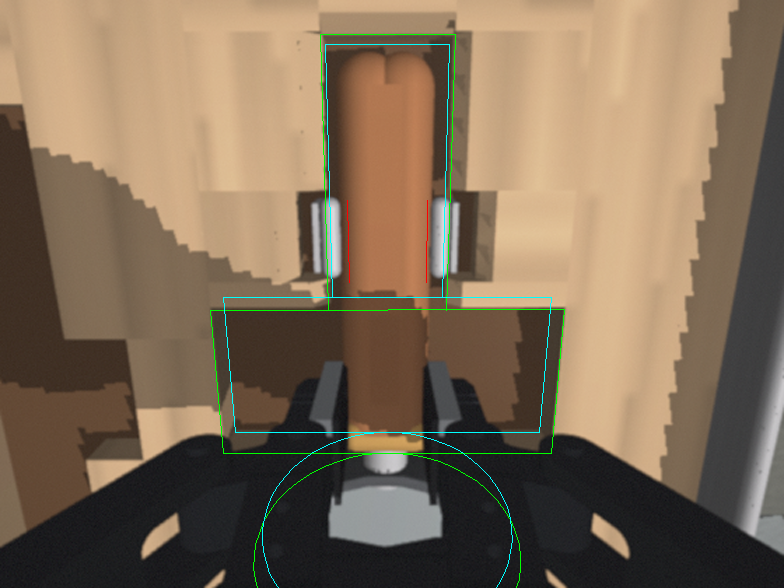

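```bash
python3 -m handwheel '[{"jaw":1,"offset":[0.07,0,-0.14],"angular":[0,0,0]},{"jaw":1,"offset":[0.14,0,-0.28],"angular":[0,0,0]},{"jaw":1,"offset":[0.14,0,-0.28],"angular":[0,0,0]},{"jaw":1,"offset":[0.14,0,-0.28],"angular":[0,0,0]}]' 80
python3 -m handwheel '[{"jaw":1,"offset":[0.07,0,-0.14],"angular":[0,0,0]},{"jaw":1,"offset":[0.14,0,-0.28],"angular":[0,0,0]},{"jaw":1,"offset":[0.14,0,-0.28],"angular":[0,0,0]},{"jaw":1,"offset":[0.14,0,-0.28],"angular":[0,0,0]}]' 80
python3 look.py w12 | grep -v "yaw"
```

```text
t: 16.92
ee_pos: [0.611, 0.1594, 0.0996]
tcp_rot: [-3.141, 0.471, -3.067]
force: [-21.7, -2.4, 30.1]
grip_width: 0.246
t: 17.25
ee_pos: [0.6121, 0.1595, 0.0981]
tcp_rot: [-3.141, 0.472, -3.067]
force: [-44.9, -7.8, 65.2]
grip_width: 0.244
t 17.25 mid [ 0.  -0.2 -2.1] lens [60.  -0.1 -2. ] end [-90.   -0.4  -2.4] F tray [-10.9  -4.5  78.7] grip 0.244
[0, 0, 0.03] [-1.457 -0.085  2.864] [ 0.023  0.14  -0.084]
[0, 0, 0.008] [-0.463 -0.013  0.902] [ 0.023  0.14  -0.084]
[0, 0, 0] [-0.102  0.014  0.189] [ 0.023  0.14  -0.084]
lens [ 0.5415 -0.2108  0.015 ] end [ 0.4274 -0.3     0.012 ] len 0.144799279745899
```

View pics/ow12.png

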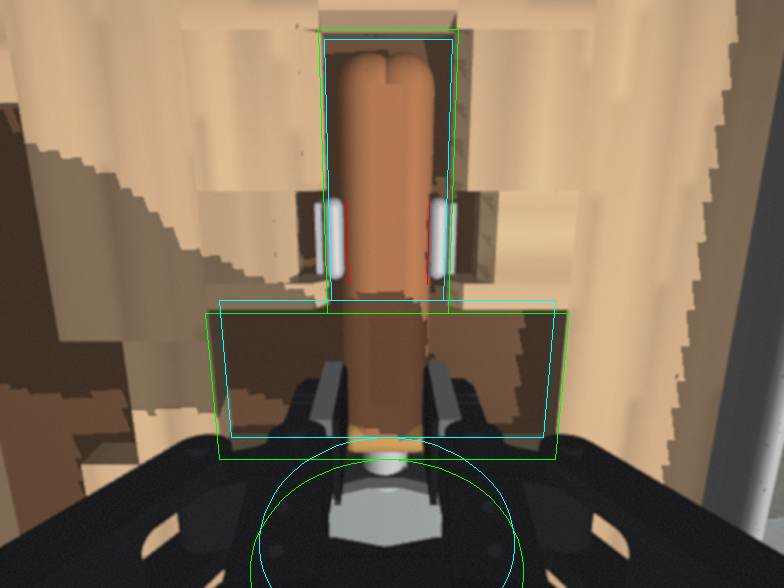

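```bash
python3 -m handwheel '[{"jaw":1,"offset":[-0.1,0,0.2],"angular":[0,0,0]},{"jaw":1,"offset":[-0.15,0,0.3],"angular":[0,0,0]},{"jaw":3,"offset":[-0.15,0,0.3],"angular":[0,0,0]},{"jaw":4.5,"offset":[-0.15,0,0.3],"angular":[0,0,0]},{"jaw":4.8,"offset":[-0.15,0,0.3],"angular":[0,0,0]},{"jaw":4.8,"offset":[-0.15,0,0.3],"angular":[0,0,0]}]'
python3 -m handwheel '[{"jaw":4.8,"offset":[-0.5,0,1],"angular":[0,0,0]},{"jaw":4.8,"offset":[-1.3,0,2.6],"angular":[0,0,0]},{"jaw":4.8,"offset":[-2.5,-0.1,5],"angular":[0,0,0]},{"jaw":4.8,"offset":[-3.5,-0.2,7],"angular":[0,0,0]},{"jaw":4.8,"offset":[-4.5,-0.2,9],"angular":[0,0,0]},{"jaw":4.8,"offset":[-4.5,-0.2,9],"angular":[0,0,0]}]'
python3 look.py w13 | grep -v "yaw"
```

```text
t: 17.8
ee_pos: [0.6114, 0.1587, 0.0986]
tcp_rot: [-3.141, 0.47, -3.068]
force: [-0.8, 0.2, -0.3]
grip_width: 0.564
t: 18.3
ee_pos: [0.5661, 0.1576, 0.1921]
tcp_rot: [3.141, 0.473, -3.068]
force: [1.9, -0.3, 1.4]
grip_width: 0.561
t 18.3 mid [  1.6   1.2 102.5] lens [ 61.6   1.2 102.7] end [-88.4   1.1 102.2] F tray [ 2.3 -0.5  0.4] grip 0.561
[0, 0, 0.03] [ 3.144  0.112 -6.539] [-0.024  0.195 -0.062]
[0, 0, 0.008] [ 4.138  0.185 -8.5  ] [-0.024  0.195 -0.062]
[0, 0, 0] [ 4.499  0.212 -9.213] [-0.024  0.195 -0.062]
lens [ 0.5415 -0.2108  0.015 ] end [ 0.4274 -0.3     0.012 ] len 0.144799279745899
```

View pics/w13.png

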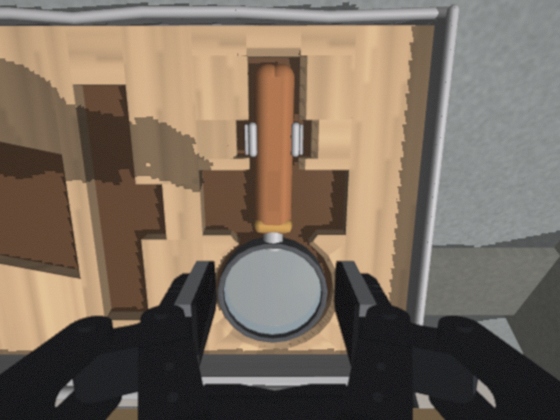

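```bash
python3 - <<'E' | grep -v yaw
from tgt import *
for o in ([-.078,0,.05],[-.078,0,.015],[-.078,0,.008]): print(o,*go(o,mid=(0,0,0)))
im=cv2.imread('pics/w13.png'); cv2.imwrite('pics/c13.png',cv2.resize(im[40:360,190:370],None,fx=1.8*1,fy=1.8,interpolation=cv2.INTER_CUBIC))
cv2.imwrite('pics/c13b.png',cv2.resize(im[50:240,200:350],None,fx=3,fy=3,interpolation=cv2.INTER_CUBIC))
E
```

```text
[-0.078, 0, 0.05] [-4.987 -0.427 -7.891] [-0.013  0.156 -0.015]
[-0.078, 0, 0.015] [ -3.406  -0.312 -11.011] [-0.013  0.156 -0.015]
[-0.078, 0, 0.008] [ -3.09   -0.289 -11.635] [-0.013  0.156 -0.015]
```

View pics/c13b.png

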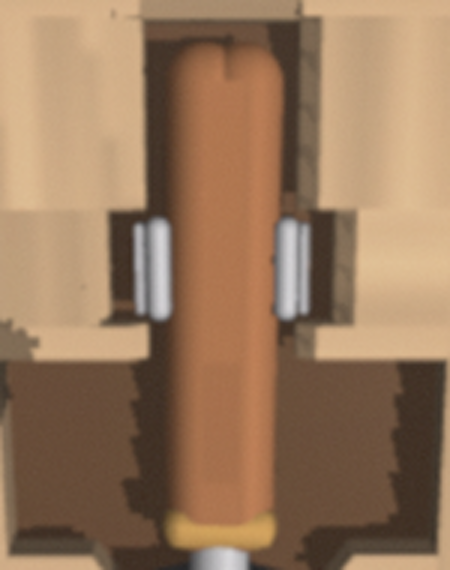

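The clip bars now lie over the handle's edges, so it looks snapped. I'll press the handle end with shut fingers to be sure.

```bash
python3 -m handwheel '[{"jaw":2,"offset":[-2.5,-0.2,-1],"angular":[0,0,0]},{"jaw":0,"offset":[-5,-0.4,-3.5],"angular":[0,0,0]},{"jaw":0,"offset":[-5,-0.4,-7],"angular":[0,0,0]},{"jaw":0,"offset":[-4.6,-0.4,-8.8],"angular":[0,0,0]},{"jaw":0,"offset":[-4,-0.35,-9.8],"angular":[0,0,0]},{"jaw":0,"offset":[-3.4,-0.3,-11],"angular":[0,0,0]},{"jaw":0,"offset":[-3.4,-0.3,-11],"angular":[0,0,0]},{"jaw":0,"offset":[-3.4,-0.3,-11],"angular":[0,0,0]},{"jaw":0,"offset":[-3.4,-0.3,-11],"angular":[0,0,0]}]' 30
python3 log.py
cat > lk.py <<'E'
import sys
from tgt import *
s=robot.get_state(); print('TCP in recess',(M.T@(s['ee_pos']-P)*1e3).round(1),'F tray',(M.T@s['force']).round(1),s['grip_width'])
if len(sys.argv)>1: snap('wrist',sys.argv[1]+'.png')
E
python3 lk.py w14
```

```text
t: 19.1
ee_pos: [0.5321, 0.154, 0.079]
tcp_rot: [3.141, 0.47, -3.068]
force: [-0.4, 0.4, 0.8]
grip_width: -0.001
19.1 [0.5321 0.154  0.079 ] [-0.065  0.596 -0.554  2.259  1.787  0.487 -0.526]
TCP in recess [-79.1   0.1  13.8] F tray [-0.   0.4  0.9] -0.0012014700773102733
```

View pics/w14.png

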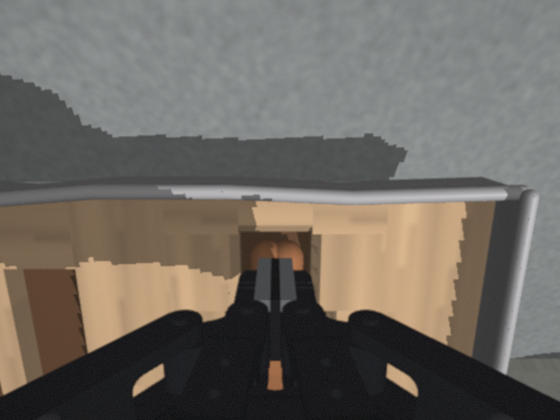

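```bash
python3 -m handwheel '[{"jaw":0,"offset":[0.09,0,-0.18],"angular":[0,0,0]},{"jaw":0,"offset":[0.18,0.01,-0.36],"angular":[0,0,0]},{"jaw":0,"offset":[0.25,0.01,-0.5],"angular":[0,0,0]},{"jaw":0,"offset":[0.25,0.01,-0.5],"angular":[0,0,0]},{"jaw":0,"offset":[0.25,0.01,-0.5],"angular":[0,0,0]}]' 30;  python3 lk.py|tail -1
python3 -m handwheel '[{"jaw":0,"offset":[0.05,0,-0.09],"angular":[0,0,0]},{"jaw":0,"offset":[0.05,0,-0.09],"angular":[0,0,0]},{"jaw":0,"offset":[0.05,0,-0.09],"angular":[0,0,0]}]' 30;  python3 lk.py|tail -1
python3 -m handwheel '[{"jaw":0,"offset":[0.05,0,-0.09],"angular":[0,0,0]},{"jaw":0,"offset":[0.05,0,-0.09],"angular":[0,0,0]},{"jaw":0,"offset":[0.05,0,-0.09],"angular":[0,0,0]}]' 30;  python3 lk.py|tail -1
```

```text
t: 19.57
ee_pos: [0.5348, 0.1541, 0.0738]
tcp_rot: [-3.142, 0.47, -3.068]
force: [-0.5, 1.1, 0.7]
grip_width: -0.001
TCP in recess [-79.   0.   8.] F tray [0.  1.1 0.8] -0.0012535021346468205
t: 19.82
ee_pos: [0.5353, 0.1541, 0.0729]
tcp_rot: [-3.142, 0.47, -3.068]
force: [0.1, -0.3, 0.2]
grip_width: 0.0
TCP in recess [-79.   -0.    6.9] F tray [ 0.1 -0.3  0.2] 0.0003174588689880035
t: 20.07
ee_pos: [0.5358, 0.1541, 0.072]
tcp_rot: [3.142, 0.47, -3.068]
force: [-0.5, 0.6, -0.4]
grip_width: -0.0
TCP in recess [-79.   -0.    5.9] F tray [-0.6  0.6 -0.2] -0.00014223101153725508
```

```bash
for i in 1; do python3 -m handwheel '[{"jaw":0,"offset":[0.05,0,-0.09],"angular":[0,0,0]},{"jaw":0,"offset":[0.09,0,-0.18],"angular":[0,0,0]},{"jaw":0,"offset":[0.09,0,-0.18],"angular":[0,0,0]}]' 30 >/dev/null;  python3 lk.py|tail -1; done
python3 -m handwheel '[{"jaw":0,"offset":[0.05,0,-0.09],"angular":[0,0,0]},{"jaw":0,"offset":[0.05,0,-0.09],"angular":[0,0,0]},{"jaw":0,"offset":[0.05,0,-0.09],"angular":[0,0,0]}]' 30 >/dev/null;  python3 lk.py w15|tail -1
```

```text
TCP in recess [-79.    0.1   4.9] F tray [-3.1 -3.5 41.9] 0.00889812778889244
TCP in recess [-78.9   0.1   4.2] F tray [-2.5 -3.6 50.1] -0.0021745295383517552
```

View pics/w15.png

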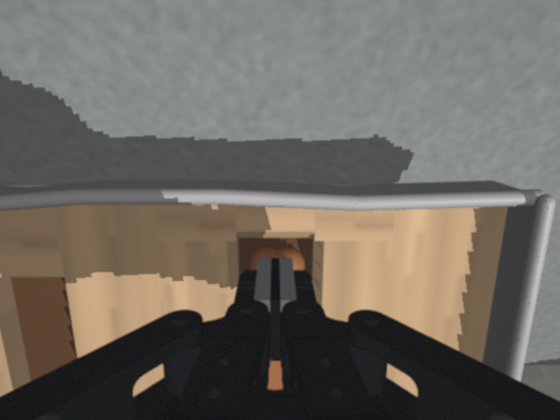

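Solid contact at about 5 mm, but the force (50 N, and 79 N earlier) is above the bin's 25 N clamp figure. I back off and check whether the bin has moved.

```bash
python3 -m handwheel '[{"jaw":0,"offset":[-0.5,0,1],"angular":[0,0,0]},{"jaw":0,"offset":[-1.5,0,3],"angular":[0,0,0]},{"jaw":0,"offset":[-2.5,-3,5.5],"angular":[0,0,0]},{"jaw":0,"offset":[-3,-7,8],"angular":[0,0,0]},{"jaw":0,"offset":[-3,-10.5,10],"angular":[0,0,0]},{"jaw":0,"offset":[-3,-14,12],"angular":[0,0,0]},{"jaw":0,"offset":[-3,-17,13],"angular":[0,0,0]},{"jaw":0,"offset":[-3,-20,13],"angular":[0,0,0]},{"jaw":0,"offset":[-3,-23,13],"angular":[0,0,0]},{"jaw":0,"offset":[-3,-25,13],"angular":[0,0,0]},{"jaw":0,"offset":[-3,-25,13],"angular":[0,0,0]}]' 30
python3 - <<'E'
from h import *
snap('top','t2.png');snap('scene','s2.png')
a=cv2.imread('pics/top0.png')[100:225,125:285];b=cv2.imread('pics/t2.png')[100:225,125:285]
cv2.imwrite('pics/cmp.png',np.hstack([cv2.resize(x,None,fx=2.5*1,fy=2.5,interpolation=cv2.INTER_CUBIC) for x in (a,b)]))
a=cv2.imread('pics/scene0.png')[225:345,265:450];b=cv2.imread('pics/s2.png')[225:345,265:450]
cv2.imwrite('pics/cmp2.png',np.hstack([cv2.resize(x,None,fx=2.1,fy=2.1,interpolation=cv2.INTER_CUBIC) for x in (a,b)]))
E
```

```text
t: 21.53
ee_pos: [0.5076, -0.062, 0.1939]
tcp_rot: [-3.14, 0.468, -3.068]
force: [0.8, -0.8, -1.1]
grip_width: 0.0
```

View pics/cmp.png

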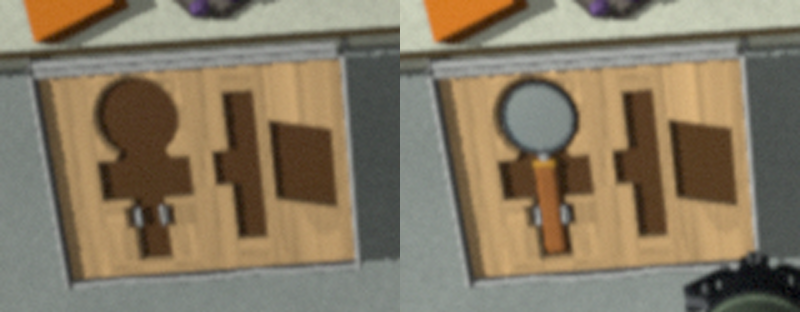

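View pics/cmp2.png

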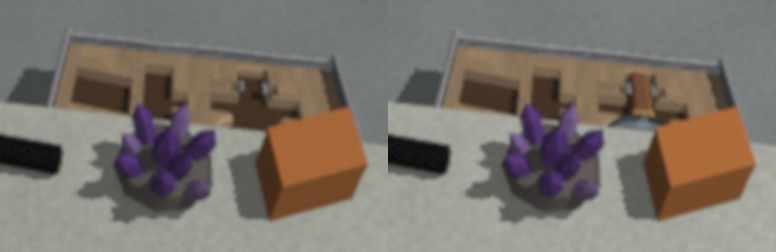

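```bash
python3 - <<'E'
import cv2,numpy as np
def reg(f1,f2,b):
    x0,y0,x1,y1=b
    a,c=[cv2.cvtColor(cv2.imread('pics/'+f),cv2.COLOR_BGR2GRAY).astype(np.float32) for f in (f1,f2)]
    w=np.eye(2,3,dtype=np.float32)
    try:
        e,w=cv2.findTransformECC(a[y0:y1,x0:x1],c[y0:y1,x0:x1],w,cv2.MOTION_TRANSLATION,(3,200,1e-6),None,1); print(b,round(e,3),w[:,2].round(2))
    except Exception as ex: print(b,'fail')
for b in [(148,190,180,218),(200,205,235,216),(136,120,158,150),(210,135,232,198),(235,145,262,190),(20,30,120,110)]: reg('top0.png','t2.png',b)
for b in [(285,235,340,262),(350,240,410,256),(295,255,335,275),(410,245,440,275),(150,280,300,330)]: reg('scene0.png','s2.png',b)
E
```

```text
(148, 190, 180, 218) 0.967 [ 0.31 -0.65]
(200, 205, 235, 216) fail
(136, 120, 158, 150) 0.992 [ 0.08 -0.04]
(210, 135, 232, 198) 0.981 [ 0.06 -0.39]
(235, 145, 262, 190) 0.975 [-0.05 -0.4 ]
(20, 30, 120, 110) 0.997 [ 0.02 -0.02]
(285, 235, 340, 262) 0.859 [-0.11  1.56]
(350, 240, 410, 256) fail
(295, 255, 335, 275) 0.957 [-0.12  1.47]
(410, 245, 440, 275) 0.99 [-0.08  1.6 ]
(150, 280, 300, 330) 1.0 [-0.  0.]
```

```bash
python3 - <<'E'
from ik import *
cs=robot.camera_info('scene');ct=robot.camera_info('top')
H=P+M@[.105,0,.0]
yax=M[:,1]
for d in (.005,.01,.02,.03):
    Rr=R.from_rotvec(-yax*d)  # tilt up
    def sh(c,q): 
        X=P+M@np.array(q); return (proj(c,H+Rr.apply(X-H))-proj(c,X))[0].round(2)
    print(d,'scene lip',sh(cs,[-.12,-.1,.012]),sh(cs,[-.1,.09,.012]),'top',sh(ct,[-.11,.09,.01]),sh(ct,[-.03,-.1,.004]))
E
```

```text
0.005 scene lip [-0.05  0.4 ] [-0.07  0.37] top [ 0.1  -0.13] [ 0.02 -0.07]
0.01 scene lip [-0.09  0.79] [-0.14  0.74] top [ 0.2  -0.26] [ 0.05 -0.13]
0.02 scene lip [-0.18  1.59] [-0.28  1.47] top [ 0.4  -0.52] [ 0.09 -0.27]
0.03 scene lip [-0.27  2.39] [-0.42  2.22] top [ 0.59 -0.8 ] [ 0.14 -0.42]
```

The bin tilted about 0.02 rad further (front edge roughly 4 mm lower). The magnifier is in. Look from here at the seating and the right-hand wall.

```bash
python3 lk.py w16|tail -1; python3 log.py
```

```text
TCP in recess [ -63.7 -217.4  134.4] F tray [-0.2  0.3 -0.1] -0.0032090202193031016
21.68 [ 0.5074 -0.0636  0.1934] [ 0.656  0.303 -0.72   2.277  0.808  0.229  0.89 ]
```

View pics/w16.png

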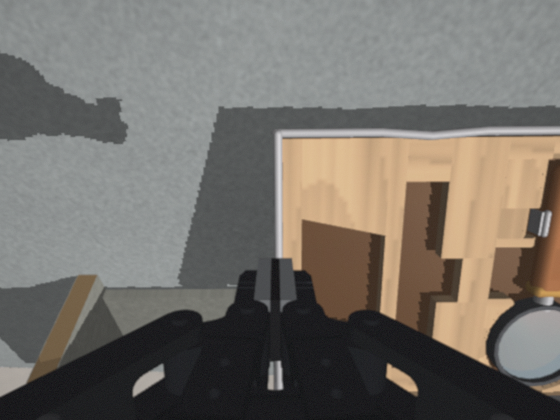

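```bash
python3 - <<'E'
from tgt import *
from ik import *
c=robot.camera_info('wrist')
# wall top at model z~20-3.5 : measure y from pixels
n=M[:,2]
for uv in [(279,250),(279,180),(279,133)]:
    print(uv,(M.T@(onplane(c,uv,P+n*.017,n)-P)*1e3).round(1))
for off in ([-.1,-.219,.03],[-.1,-.219,.008]):
    print(off,*go(off,mid=(0,0,0)))
    o=ikall(P+M@np.array(off),T,40); print(len(o)); 
    if len(o): print(o[np.argsort(abs(o[:,2]+.7))[:3]])
E
```

```text
(279, 250) [ -30.3 -212.9   17. ]
(279, 180) [ -82.4 -212.8   17. ]
(279, 133) [-114.6 -212.7   17. ]
[-0.1, -0.219, 0.03] [  1.485  -0.281 -10.943] [ 0.047 -0.183  0.311]
23
[[ 0.609  0.597 -0.707  2.319  2.012  0.335 -0.23 ]
 [ 0.609  0.597 -0.707  2.319  2.012  0.335 -0.23 ]
 [ 0.609  0.597 -0.707  2.319  2.012  0.335 -0.23 ]]
[-0.1, -0.219, 0.008] [  2.479  -0.208 -12.904] [ 0.047 -0.183  0.311]
23
[[ 0.594  0.656 -0.699  2.302  2.084  0.372 -0.284]
 [ 0.6    0.658 -0.706  2.302  2.077  0.376 -0.276]
 [ 0.615  0.665 -0.727  2.301  2.059  0.387 -0.253]]
```

```bash
python3 - <<'E'
from tgt import *
for off in ([-.088,-.213,.045],[-.088,-.213,.009]): print(off,*go(off,mid=(0,0,0)))
E
python3 -m handwheel '[{"jaw":2,"offset":[0.2,0.4,-2],"angular":[0,0,0]},{"jaw":4,"offset":[0.5,0.4,-4],"angular":[0,0,0]},{"jaw":4,"offset":[0.8,0.4,-6],"angular":[0,0,0]},{"jaw":4,"offset":[1.2,0.4,-8],"angular":[0,0,0]},{"jaw":4,"offset":[1.6,0.4,-9],"angular":[0,-0.1,0.2]},{"jaw":4,"offset":[1.6,0.4,-9],"angular":[0,-0.1,0.2]},{"jaw":4,"offset":[1.6,0.4,-9],"angular":[0,-0.1,0.2]},{"jaw":4,"offset":[1.6,0.4,-9],"angular":[0,-0.1,0.2]}]' 30
python3 lk.py w17|tail -1;python3 log.py
```

```text
[-0.088, -0.213, 0.045] [ 1.831  0.346 -9.062] [ 0.047 -0.183  0.311]
[-0.088, -0.213, 0.009] [  3.457   0.465 -12.272] [ 0.047 -0.183  0.311]
t: 22.35
ee_pos: [0.5233, -0.0549, 0.1019]
tcp_rot: [3.14, 0.467, -3.063]
force: [0.0, -1.3, -0.6]
grip_width: 0.465
TCP in recess [ -90.1 -207.6   45.2] F tray [-0.3 -1.3 -0.5] 0.46540349565629546
22.4 [ 0.5233 -0.0555  0.1027] [ 0.566  0.539 -0.681  2.312  1.885  0.29  -0.143]
```

View pics/w17.png

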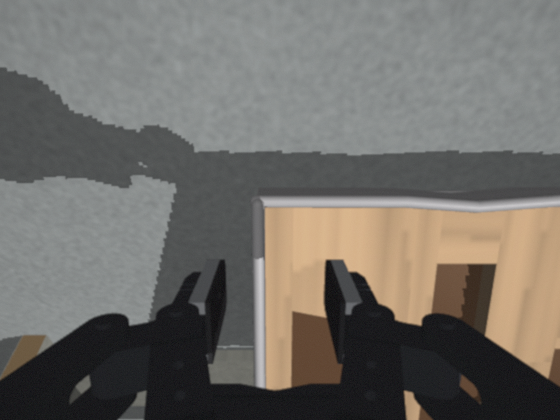

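```bash
python3 -m handwheel '[{"jaw":4,"offset":[0.3,-0.6,-0.6],"angular":[0,0,0]},{"jaw":4,"offset":[0.7,-0.6,-1.4],"angular":[0,0,0]},{"jaw":4,"offset":[1.1,-0.6,-2.2],"angular":[0,0,0]},{"jaw":4,"offset":[1.5,-0.6,-3],"angular":[0,0,0]},{"jaw":4,"offset":[1.5,-0.6,-3],"angular":[0,0,0]},{"jaw":4,"offset":[1.5,-0.6,-3],"angular":[0,0,0]}]' 30
python3 lk.py w18|tail -1
```

```text
t: 22.9
ee_pos: [0.5385, -0.0623, 0.0737]
tcp_rot: [-3.141, 0.468, -3.064]
force: [-0.1, 1.1, -0.6]
grip_width: 0.465
TCP in recess [ -89.9 -216.1   13.4] F tray [-0.3  1.1 -0.5] 0.4649045729243967
```

View pics/w18.png

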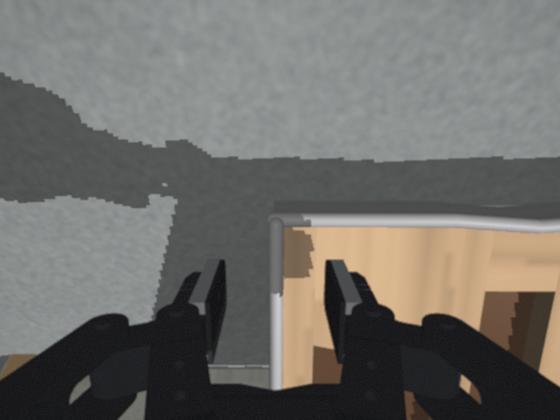

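```bash
python3 -m handwheel '[{"jaw":4,"offset":[0.13,0,-0.27],"angular":[0,0,0]},{"jaw":4,"offset":[0.26,0,-0.52],"angular":[0,0,0]},{"jaw":1,"offset":[0.26,0,-0.52],"angular":[0,0,0]},{"jaw":0,"offset":[0.26,0,-0.52],"angular":[0,0,0]},{"jaw":0,"offset":[0.26,0,-0.52],"angular":[0,0,0]},{"jaw":0,"offset":[0.26,0,-0.52],"angular":[0,0,0]},{"jaw":0,"offset":[0.26,0,-0.52],"angular":[0,0,0]}]' 40
python3 lk.py|tail -1
python3 -m handwheel '[{"jaw":0,"offset":[0,0,0],"angular":[0,0,0]},{"jaw":0,"offset":[0,0,0],"angular":[0,0,0]}]' 90
python3 lk.py w19|tail -1
```

```text
t: 23.53
ee_pos: [0.5411, -0.0619, 0.0684]
tcp_rot: [3.141, 0.469, -3.064]
force: [-0.7, 5.2, 2.1]
grip_width: 0.009
TCP in recess [ -90.  -215.8    7.4] F tray [0.6 5.2 2. ] 0.008937805659984935
t: 23.7
ee_pos: [0.5411, -0.0619, 0.0684]
tcp_rot: [3.141, 0.469, -3.064]
force: [-0.9, 5.1, 2.8]
grip_width: 0.008
TCP in recess [ -89.9 -215.8    7.4] F tray [0.8 5.2 2.7] 0.008274841126352656
```

View pics/w19.png

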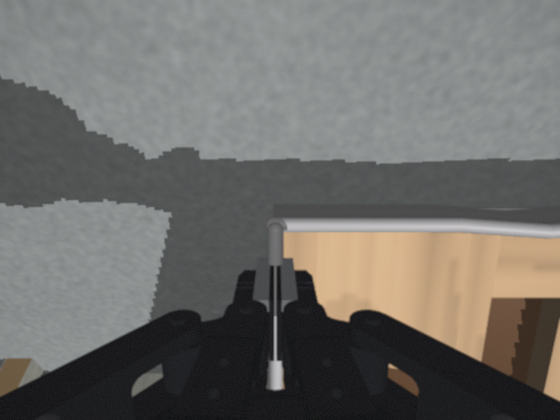

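```bash
python3 -m handwheel '[{"jaw":0,"offset":[-0.04,0,0.08],"angular":[0,0.2,0]},{"jaw":0,"offset":[-0.09,0,0.18],"angular":[0,0.5,0]},{"jaw":0,"offset":[-0.09,0,0.18],"angular":[0,0.5,0]}]' 90
python3 lk.py|tail -1
python3 -m handwheel '[{"jaw":0,"offset":[-0.04,0,0.08],"angular":[0,0.2,0]},{"jaw":0,"offset":[-0.09,0,0.18],"angular":[0,0.5,0]},{"jaw":0,"offset":[-0.09,0,0.18],"angular":[0,0.5,0]}]' 90
python3 lk.py|tail -1
cat > tilt.py <<'E'
import sys
from h import *
n=sys.argv[1]; snap('scene',n+'.png')
for b in [(285,235,340,262),(295,255,335,275),(410,245,440,275)]:
    x0,y0,x1,y1=b
    a,c=[cv2.cvtColor(cv2.imread('pics/'+f),cv2.COLOR_BGR2GRAY).astype(np.float32)[y0:y1,x0:x1] for f in ('scene0.png',n+'.png')]
    try: e,w=cv2.findTransformECC(a,c,np.eye(2,3,dtype=np.float32),cv2.MOTION_TRANSLATION,(3,200,1e-6),None,1); print(b,round(e,3),w[:,2].round(2))
    except Exception: print(b,'fail')
E
python3 tilt.py s3
```

```text
t: 24.0
ee_pos: [0.5403, -0.0619, 0.0695]
tcp_rot: [3.14, 0.459, -3.065]
force: [11.8, 6.7, -24.2]
grip_width: 0.01
TCP in recess [ -90.2 -215.8    8.8] F tray [ -0.    5.8 -27.1] 0.009712724307261868
t: 24.25
ee_pos: [0.5392, -0.062, 0.0712]
tcp_rot: [3.139, 0.45, -3.065]
force: [12.5, 6.6, -28.6]
grip_width: 0.009
TCP in recess [ -90.4 -215.8   10.8] F tray [ -1.4   5.7 -31.4] 0.008656006892122804
(285, 235, 340, 262) fail
(295, 255, 335, 275) 0.957 [-0.11  1.49]
(410, 245, 440, 275) 0.99 [-0.09  1.61]
```

```bash
python3 -m handwheel '[{"jaw":1,"offset":[0,0,0],"angular":[0,0,0]},{"jaw":1,"offset":[0.1,0,-0.2],"angular":[0,-0.5,0]},{"jaw":1,"offset":[0.22,0,-0.45],"angular":[0,-1,0]},{"jaw":0,"offset":[0.25,0,-0.5],"angular":[0,-1,0]},{"jaw":0,"offset":[0.25,0,-0.5],"angular":[0,-1,0]},{"jaw":0,"offset":[0.25,0,-0.5],"angular":[0,-1,0]},{"jaw":0,"offset":[0.25,0,-0.5],"angular":[0,-1,0]}]' 120
python3 lk.py|tail -1
python3 -m handwheel '[{"jaw":0,"offset":[-0.05,0,0.1],"angular":[0,0.3,0]},{"jaw":0,"offset":[-0.1,0,0.2],"angular":[0,0.5,0]},{"jaw":0,"offset":[-0.14,0,0.28],"angular":[0,0.8,0]}]' 120
python3 lk.py|tail -1
python3 tilt.py s4
```

```text
t: 24.88
ee_pos: [0.5416, -0.0618, 0.0668]
tcp_rot: [3.141, 0.468, -3.064]
force: [1.0, 5.3, -3.2]
grip_width: 0.01
TCP in recess [ -90.2 -215.9    5.8] F tray [-0.2  5.2 -3.4] 0.009760618073837043
t: 25.13
ee_pos: [0.5403, -0.0619, 0.0689]
tcp_rot: [3.139, 0.453, -3.065]
force: [18.2, 8.1, -39.5]
grip_width: 0.009
TCP in recess [ -90.4 -215.8    8.2] F tray [ -1.2   6.8 -43.7] 0.008670483232770821
(285, 235, 340, 262) fail
(295, 255, 335, 275) 0.957 [-0.12  1.48]
(410, 245, 440, 275) 0.99 [-0.1  1.6]
```

The grip slips on the wall before the bin yields, so I leave the tilt as it is (about 0.02 rad off), release the wall and verify the seating.

```bash
python3 -m handwheel '[{"jaw":2,"offset":[0.1,0,-0.1],"angular":[0,0,0]},{"jaw":3,"offset":[0.1,0,-0.1],"angular":[0,0,0]},{"jaw":3,"offset":[-0.5,0,1],"angular":[0,0,0]},{"jaw":3,"offset":[-1.5,0,3],"angular":[0,0,0]},{"jaw":3,"offset":[-3,3,6],"angular":[0,0,0]},{"jaw":3,"offset":[-4.5,7,8],"angular":[0,0,0]},{"jaw":3,"offset":[-4.5,10.5,9],"angular":[0,0,0]},{"jaw":3,"offset":[-3,14,10],"angular":[0,0,0]},{"jaw":3,"offset":[-2,17,10],"angular":[0,0,0]},{"jaw":3,"offset":[0,20,11],"angular":[0,0,0]},{"jaw":3,"offset":[1,22,12],"angular":[0,0,0]},{"jaw":3,"offset":[2,22,12],"angular":[0,0,0]}]' 20
python3 -m handwheel '[{"jaw":3,"offset":[0,0,0],"angular":[0,0,0]},{"jaw":3,"offset":[0,0,0],"angular":[0,0,0]}]' 20
python3 - <<'E'
from h import *
import json
c=snap('wrist','w20.png'); json.dump({k:np.array(v).tolist() for k,v in c.items()},open('w20.json','w'))
snap('scene','s20.png')
im=cv2.imread('pics/w20.png'); cv2.imwrite('pics/c20.png',cv2.resize(im,None,fx=1.4,fy=1.4,interpolation=cv2.INTER_CUBIC))
E
```

```text
t: 26.18
ee_pos: [0.5615, 0.1624, 0.192]
tcp_rot: [3.138, 0.458, -3.062]
force: [-0.8, 0.7, 0.7]
grip_width: 0.349
t: 26.35
ee_pos: [0.5603, 0.1561, 0.1892]
tcp_rot: [-3.141, 0.454, -3.066]
force: [-0.4, 0.1, -1.3]
grip_width: 0.353
```

View pics/c20.png

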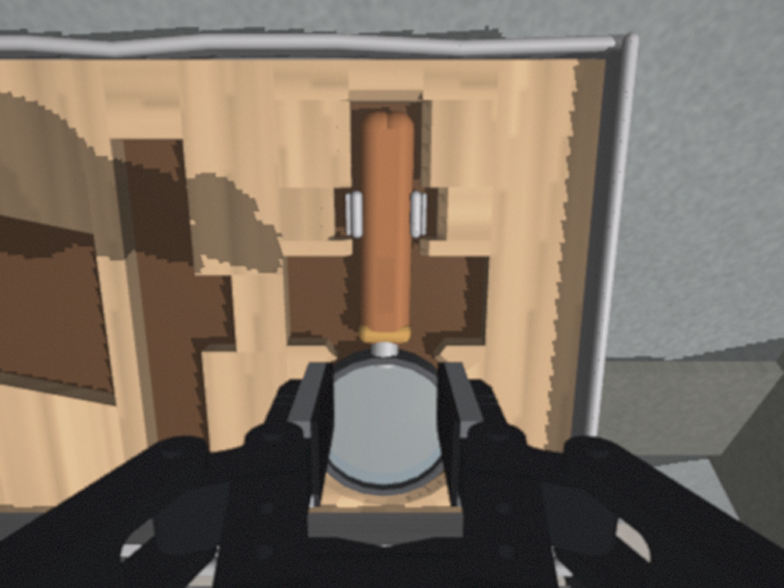

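```bash
python3 fit2.py >/dev/null; python3 - <<'E' | tail -3
from tgt import *
for o in ([.01,0,.06],[.01,0,.010],[.01,0,.007]): print(o,*go(o,mid=(0,0,0)))
E
```

```text
[0.01, 0, 0.06] [ 3.06   0.241 -2.864] [ 0.107 -0.915 -0.128]
[0.01, 0, 0.01] [ 5.319  0.406 -7.322] [ 0.107 -0.915 -0.128]
[0.01, 0, 0.007] [ 5.454  0.416 -7.589] [ 0.107 -0.915 -0.128]
```

```bash
python3 -m handwheel '[{"jaw":1,"offset":[1.5,0.1,-1],"angular":[0,-1,0]},{"jaw":0,"offset":[3,0.2,-2.8],"angular":[0,-2,0]},{"jaw":0,"offset":[3.8,0.3,-4.5],"angular":[0,-2,0]},{"jaw":0,"offset":[4.6,0.4,-6],"angular":[0,-2,0]},{"jaw":0,"offset":[5.3,0.4,-7.2],"angular":[0,-2,0]},{"jaw":0,"offset":[5.3,0.4,-7.2],"angular":[0,-2,0]},{"jaw":0,"offset":[5.3,0.4,-7.2],"angular":[0,-2,0]}]' 20 >/dev/null
python3 lk.py w21|tail -1
python3 -m handwheel '[{"jaw":0,"offset":[0.06,0,-0.13],"angular":[0,0,0]},{"jaw":0,"offset":[0.09,0,-0.18],"angular":[0,0,0]},{"jaw":0,"offset":[0.09,0,-0.18],"angular":[0,0,0]}]' 20 >/dev/null
python3 lk.py|tail -1
```

```text
TCP in recess [10.3  0.6 11.2] F tray [-0.5 -0.2  0.9] -0.003310194956028178
TCP in recess [11.6  1.1  9.8] F tray [ 0.   0.2 -0.4] 0.0009790268217187733
```

View pics/w21.png

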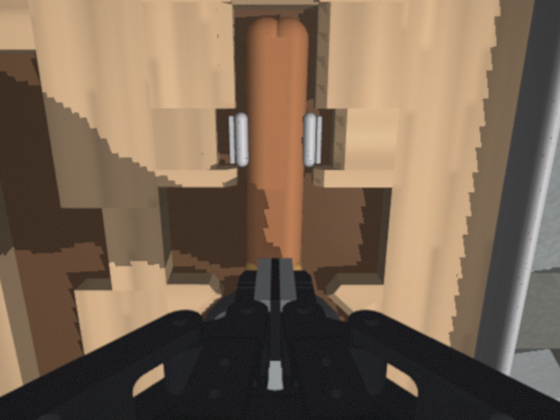

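```bash
python3 -m handwheel '[{"jaw":0,"offset":[0.04,0,-0.1],"angular":[0,0,0]},{"jaw":0,"offset":[0.08,0,-0.2],"angular":[0,0,0]},{"jaw":0,"offset":[0.08,0,-0.2],"angular":[0,0,0]}]' 20 >/dev/null
python3 lk.py|tail -1
python3 -m handwheel '[{"jaw":0,"offset":[0.03,0,-0.06],"angular":[0,0,0]},{"jaw":0,"offset":[0.03,0,-0.06],"angular":[0,0,0]}]' 20 >/dev/null
python3 lk.py|tail -1
```

```text
TCP in recess [11.1  1.1  7.1] F tray [ 0.1 -0.6 -0.5] -0.0006483964927876714
TCP in recess [11.1  1.1  6.4] F tray [-0.  -0.3  0. ] 0.0005854212949680296
```

```bash
python3 -m handwheel '[{"jaw":0,"offset":[0.02,0,-0.05],"angular":[0,0,0]},{"jaw":0,"offset":[0.02,0,-0.05],"angular":[0,0,0]}]' 20 >/dev/null
python3 lk.py|tail -1
python3 -m handwheel '[{"jaw":0,"offset":[0.02,0,-0.05],"angular":[0,0,0]},{"jaw":0,"offset":[0.02,0,-0.05],"angular":[0,0,0]}]' 20 >/dev/null
python3 lk.py|tail -1
```

```text
TCP in recess [11.   1.2  6. ] F tray [-0.2 -0.7  3.1] 0.0007275797755854345
TCP in recess [11.1  1.2  5.8] F tray [-2.6 -1.6 15.3] 0.0017483213696122691
```

Contact came at 6.0 mm, just where a seated handle should be in the slightly tilted tray, and it is stiff. I retreat and take a last check.

```bash
python3 -m handwheel '[{"jaw":0,"offset":[-0.5,0,1],"angular":[0,0,0]},{"jaw":0,"offset":[-2,0,4],"angular":[0,0,0]},{"jaw":0,"offset":[-4,0,8],"angular":[0,0,0]},{"jaw":0,"offset":[-6,0,12],"angular":[0,0,0]},{"jaw":0,"offset":[-8,-3,14],"angular":[0,0,0]},{"jaw":0,"offset":[-9,-7,15],"angular":[0,0,0]},{"jaw":0,"offset":[-9,-11,15],"angular":[0,0,0]},{"jaw":0,"offset":[-9,-15,15],"angular":[0,0,0]},{"jaw":0,"offset":[-9,-18,15],"angular":[0,0,0]},{"jaw":0,"offset":[-9,-20,15],"angular":[0,0,0]},{"jaw":0,"offset":[-9,-20,15],"angular":[0,0,0]},{"jaw":0,"offset":[-9,-20,15],"angular":[0,0,0]}]' 20
python3 tilt.py s30; python3 - <<'E'
from h import *
snap('top','t30.png')
a=cv2.imread('pics/t30.png'); b=cv2.imread('pics/s30.png')
cv2.imwrite('pics/fin.png',np.hstack([cv2.resize(a[30:225,125:325],(400,390)),cv2.resize(b[225:345,265:450],(400,390))]))
for n,o,b in [('top0.png','t30.png',(120,60,330,112)),('scene0.png','s30.png',(205,280,450,335))]:
    x0,y0,x1,y1=b; d=cv2.absdiff(cv2.imread('pics/'+n)[y0:y1,x0:x1],cv2.imread('pics/'+o)[y0:y1,x0:x1]); print(n,d.max(),d.mean())
E
```

```text
t: 29.08
ee_pos: [0.5256, -0.0421, 0.262]
tcp_rot: [-3.139, 0.489, -3.069]
force: [-0.4, -1.3, -0.0]
grip_width: 0.001
(285, 235, 340, 262) 0.87 [-0.1   1.58]
(295, 255, 335, 275) 0.957 [-0.13  1.49]
(410, 245, 440, 275) 0.99 [-0.09  1.62]
top0.png 29 13.383943833943833
scene0.png 96 5.191762523191095
```

View pics/fin.png

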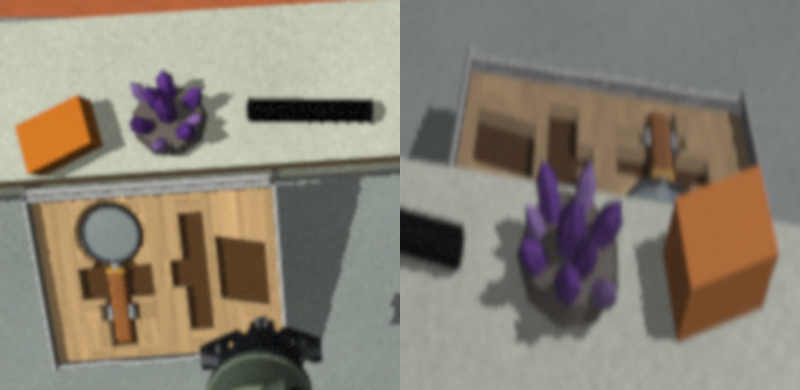

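```bash
python3 -c "
from workcell import robot
print(robot.get_state()['force'],robot.finish_job())"
```

```text
the job is handed in; nothing more can be done
[0.30853778 0.62464135 0.1192505 ] None
```

The wooden-handled magnifier is in its cutout with the clip over the handle, and I've let go of it. However, I pressed hard enough to tilt the bin slightly. The job was handed in at about 29 s, within the 43 s limit.

- **How it went:** My first grasp could not reach the tray within the joint ranges. I set the magnifier down on the table, turned the hand half round and gripped it again. I then lowered it in, pressed it home, released it, and pressed the handle end once more with the fingers shut.
- **Seating:** In the close picture the clip jaws overlap the handle's edges. A light press near the lens end of the handle (15 N) met firm contact at the height a seated handle should have. The handle end also pressed solid, though I measured that height only to about 1 mm. I did not touch the lens itself.
- **Specimens:** All three look unmoved in the last top and scene pictures. A pixel comparison there was inconclusive because of changes in the picture, so I judged this by eye. The blue and green look-alikes were never gripped or touched.
- **Bin tilt (not as it should be):** My presses reached about 79 N and 50 N, above the 25 N up to which the bin's wing nuts hold it still. The bin tilted about 0.02 rad further, leaving its front edge roughly 4 mm lower. I pinched the side wall and tried to lift it back, but the fingers slipped at 30 to 44 N and the bin stayed put, so I left it.

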